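# Load a flanged spigot into the welding jig

## Robot

A 6-joint arm with a two-finger parallel gripper is mounted at the origin on the work surface. World frame = base frame: x ahead of the robot, y to its left, z up, the work surface at z = 0. Lengths are in m, angles in rad, forces in N, time in s.
With the tool pointing down it reaches from about 0.35 to 0.775 m from the base axis. Payload 5.5 kg.
Tool frame: the origin (TCP) lies on the centre line of the jaws, within the pads' length; the fingertips stand 8 mm ahead of it and the grasp point (between the pads) lies 11 mm behind it; z points along the fingers, y is the direction in which the jaws open and shut (so a half turn about z gives the same grasp; the last joint's range is limited). The gripper opens to 85 mm and grips with 20 to 120 N. Pads are 22 mm wide; open, the fingers measure 114 mm over their backs; the gripper's body (76 mm by 85 mm) begins 54 mm behind the grasp point. The pads swing forward as they close: fully open they stand 13 mm farther back than shut.
Start: joints at [1.049, 0.313, 0.046, 1.304, 0, 1.431], TCP at [0.214, 0.534, 0.239] pointing down, gripper open.
Joint ranges: [-2.76, 2.76], [-0.86, 1.69], [-1.03, 1.26], [-2.2, 2.34], [-1.47, 1.5], [-3.14, 3.14]. Speed limits (rad/s): [2.57, 2.57, 3.14, 3.14, 3.14, 3.14].

## Interface

Orientations are given as a unit quaternion [w, x, y, z].
In Python, from workcell import env gives the robot as it stands. The module is installed in compiled form; this text tells all that it offers.
- The arm moves only by the tool play_rows, never from a script. Its argument "steps" is a list of rows, each an object with "claw": the closure in counts, from 0 (fully open) to 255 (shut); "dp": the shift along the tool's x, y, z in m, a list of three; "angular": the turn, a rotation vector about the tool's x, y, z in degrees, a list of three. In form: [{"claw": claw, "dp": [dx, dy, dz], "angular": [wx, wy, wz]}, ...]. A call has exactly 8 rows; each row shifts and turns the commanded pose from where the row before left it, along the tool's axes as they then stand; what a row does not reach is not made up. A row lasts 1/12 s, in which the tool goes at most 41.7 mm and 7.16 degrees, less where a joint would pass 70% of its speed; a pose out of reach is approached as far as the arm can. A call is refused whole if a number of a shift passes 0.0417 or a number of a turn 7.16, either way. A call with a gripper value outside its range is refused whole. The fingers move at their own pace and stop on an object; "force" is the grip in N (left out, the last holds). Time passes only in rows, so rows that do not move let the fingers close, or fill a call up. It gives the time, the measured TCP pose, the force and the opening at its end, in the units of the state.
- env.get_state(): the state, without advancing time (a new reading comes with each control period).
- env.read_camera(name): name is "scene" or "top"; returns (picture, depth): 384x512x3 uint8, red, green, blue; 384x512 float32, m along the optical axis (not along the pixel's ray), 0 where there is no reading.
- env.calibration(name): a dict with "fx", "fy", "cx", "cy" (pixels), "world_from_camera" (4x4, takes a point from camera to world coordinates). Camera axes: x right, y down, z forward; pixel columns grow to the right and rows downward; lengths in m; the calibration is good to about 2 mm. A picture is of the moment at which its call begins. calibration takes no time and is no camera call.
- env.hand_in(): hands the job in, once; it reports no verdict.
The state is a dict: "clock": time; "joint_pos": joint angles; "qvel": joint speeds; "tau": joint torques, N m; "tcp_pos": TCP position; "orientation": TCP orientation; "wrist_force": force on the tool from outside, world axes, zero at the start; "ft_torque": the same for the moment, N m; "finger_gap": finger opening in m.
Only numpy, scipy, OpenCV 4.12 (cv2) and the standard library are available. Lean on these libraries where they do the work, as an engineer would, in place of code of your own. Each camera call takes 0.05 s, during which the arm holds its last target. There are 200 camera calls.

## Task

Get the welding jig loaded: push the bifold spatter screen's fold post so that both leaves fold right back to the hinge post, then take the flanged spigot (the disc with the pipe neck) and set it neck up on the jig's three rest buttons. Let go and nudge it home until its rim touches both stop pins, and only then swing the push clamp's handle fully over so that its plunger nips the rim against the two pins. Leave the blank disc, the hammer and the angle bracket where they lie.

Things in the scene. Friction and masses are not known exactly. Their poses are not given: they have to be found in the camera images.
- station: Welding jig fixed to the bench: grey plate 300 x 450 x 20 mm. Origin on the bench under the nest centre; plate spans x -150..150, y -290..160 mm. z up, +y is the push direction: pins at +y, push clamp at -y (plunger on x = 0), screen along the -x edge (foot channel 14 mm tall). Torch post 22 mm thick, 190 mm tall at (128, 138) mm, torch hung on its +y side. Yaw within 0.2 rad.
- nest (a point): Where the centre of the spigot's underside lies when home; axes as the station's. 30 mm over the bench, level with the crowns of three smooth domed rest buttons (18 mm wide, crowns 10 mm over the plate) on a 40 mm radius at 90, 210 and 330 degrees from +x.
- pin_near: Stop pin on the screen side: upright polished steel pin, 16 mm diameter, 34 mm tall over the plate. Origin at its foot on the plate top, at station (-52.1, 43.7) mm, that is 68 mm from the nest centre, 50 degrees off the push line.
- pin_far: Stop pin on the far side, the same, at station (52.1, 43.7) mm.
- flange: The flanged spigot, stainless steel, loose, 0.6 to 0.95 kg: round rim 120 mm across and 10 mm thick, upright open pipe neck of 48 mm outside diameter from 10 to 55 mm over the underside. Origin at the centre of the underside, z up along the neck. Lies neck up on the bench to the right of the jig, at one of two places; the blank disc lies at the other.
- screen (a joint): Opening of the bifold screen, rad: 0 = both leaves in line along the jig's -x edge, 1.48 = folded right back, at its stop. Starts at 0.1 to 0.45. The first leaf turns on the upright line at screen_pivot; the second hangs on it at the fold, its free end runs in the foot channel to the pivot, so it folds by itself. The fold moves inwards, to station +x. Moves at 1 to 2 N, stays where left.
- screen_pivot (a point): On the fixed upright hinge line of the screen, at station (-130, 125) mm, level with the leaves' top edge (200 mm over the bench). The leaves are sheets 150 mm wide from 35 to 200 mm over the bench; the hinge post beside it (+y) is 22 mm square, 215 mm tall.
- fold_post (a point): Centre of the top end of the fold post: an upright black round grip, 18 mm diameter, from 202 to 252 mm over the bench, on the fold hinge, free to be pushed or pinched above the leaves. At opening q it stands at pivot + 150 (sin q, -cos q) mm in station axes.
- clamp_handle (a joint): Swing of the push clamp's handle, rad: 0 = leaning 60 degrees back (to station -y), 1.4 = fully over, leaning 20 degrees to the nest (+y), at its stop. Starts at 0 to 0.2. Axis along station x at y = -165 mm, 64 mm over the bench. A pinion on it drives the plunger 28.6 mm per rad to +y; a home rim is met at 1.19 rad, then the sprung tip yields 6 mm. 4 to 7 N at its end move it and it stays there.
- handle_end (a point): End of the clamp handle, 115 mm from its axis; the outer 70 mm are a black rubber grip of 22 mm diameter.
- plunger_tip: Sprung nylon tip, white and slippery, at the front of the plunger, 18 mm diameter, 35 mm over the bench. Origin at the middle of its front face, which stands 94 mm short (-y) of the nest centre with the clamp fully open. Pushes on the middle of the rim's edge.
- blank: Bystander: plain steel disc without a neck, 140 mm across, 10 mm thick, lying on the bench. Origin at the centre of its underside.
- hammer: Bystander: hammer 280 mm long with a wooden handle, lying on the bench to the left of the jig. Origin under its middle.
- angle: Bystander: bent sheet angle bracket 110 x 46 x 50 mm, on the bench's right. Origin under its middle.
Not all that is in view belongs to the job. Several things look just like the flange: the one meant starts farthest to the robot's right.

How it is judged:
By the outcome, as a careful person would: the job done as asked, in the order asked, and still so for the second after the job is handed in, with the robot touching nothing.
It also fails if it takes over 72 s, if anything falls off the work surface, if the arm or the gripper's body presses on something with over 40 N, if the wrist force passes 120 N, or if a joint passes its speed limit or range.

## Working session

There is one attempt and no reset: what is moved stays moved. The work goes in short steps, Python scripts to look and compute and a tool call to move; the robot and the scene stay as the last step left them, time stands still between calls to the robot, and variables do not carry over. Pictures are saved under pics/ and viewed, about 8 in all and at most 12, crops included, and the job is handed in when it is done.

Besides the shell and the picture viewer there is one more tool, called after "Request:" in YAML: its name, and indented under it one key for each argument. play_rows: Moves the arm, as the interface text tells. Its arguments: {"type":"object","properties":{"steps":{"type":"array","items":{"type":"object","properties":{"claw":{"type":"number"},"dp":{"type":"array","items":{"type":"number"}},"angular":{"type":"array","items":{"type":"number"}}}}},"force":{"type":"number"}},"required":["steps"]}

```bash
mkdir -p pics
cat > h.py <<'E'
import numpy as np, cv2
from workcell import env
from scipy.spatial.transform import Rotation as R
def look(n):
    im,d=env.read_camera(n); c=env.calibration(n); return im,d,c
def pts(d,c):
    v,u=np.mgrid[0:d.shape[0],0:d.shape[1]]
    P=np.stack([(u-c['cx'])*d/c['fx'],(v-c['cy'])*d/c['fy'],d],-1)
    T=np.array(c['world_from_camera']); W=P@T[:3,:3].T+T[:3,3]; W[d==0]=np.nan; return W
def ray(c,u,v,z):
    T=np.array(c['world_from_camera']); r=T[:3,:3]@np.array([(u-c['cx'])/c['fx'],(v-c['cy'])/c['fy'],1]); o=T[:3,3]
    return o+r*(z-o[2])/r[2]
def proj(c,p):
    T=np.linalg.inv(np.array(c['world_from_camera'])); q=T[:3,:3]@np.array(p)+T[:3,3]
    return c['fx']*q[0]/q[2]+c['cx'], c['fy']*q[1]/q[2]+c['cy']
E
python3 - <<'E'
from h import *
for n in('scene','top'):
    im,d,c=look(n); cv2.imwrite(f'pics/{n}0.png',im[:,:,::-1]); np.savez(f'{n}0.npz',im=im,d=d)
    print(n,{k:(np.round(v,3).tolist()) for k,v in c.items()})
print(env.get_state())
E
```

```text
scene {'fx': 434.197, 'fy': 434.197, 'cx': 249.446, 'cy': 184.339, 'world_from_camera': [[-0.463, 0.619, -0.634, 1.414], [0.886, 0.335, -0.32, 0.435], [0.015, -0.71, -0.704, 1.163], [0.0, 0.0, 0.0, 1.0]]}
top {'fx': 360.213, 'fy': 360.213, 'cx': 255.441, 'cy': 188.713, 'world_from_camera': [[0.085, -0.972, 0.22, 0.286], [-0.996, -0.084, 0.012, -0.025], [0.007, -0.22, -0.975, 1.313], [0.0, 0.0, 0.0, 1.0]]}
{'clock': 0.1, 'joint_pos': array([1.04941243e+00, 3.13931137e-01, 4.50797889e-02, 1.30359614e+00,
       6.24337331e-05, 1.43118103e+00]), 'qvel': array([ 0.00182305, -0.00093396,  0.0030537 ,  0.00314804, -0.00015587,
        0.00043995]), 'tau': array([ 2.65743351e-03, -4.81725526e+01,  2.99245262e+01,  1.27511012e-02,
       -1.58492185e-04,  2.66542935e-05]), 'tcp_pos': array([0.214     , 0.53321529, 0.23848947]), 'orientation': array([-2.97440894e-04,  1.89727172e-01,  9.81836503e-01, -7.70769155e-04]), 'wrist_force': array([0.24309011, 0.10441761, 0.51681881]), 'ft_torque': array([-0.0319412 ,  0.06070549, -0.01169531]), 'finger_gap': 0.08576602603859868}
```

View pics/top0.png

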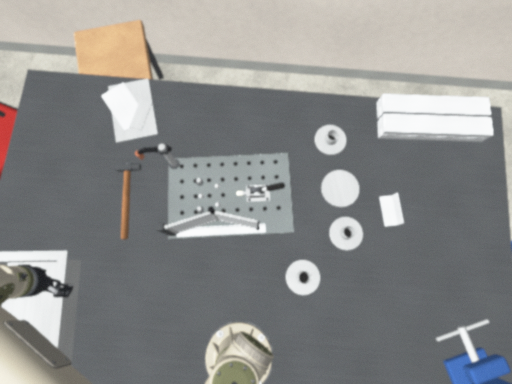

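View pics/scene0.png

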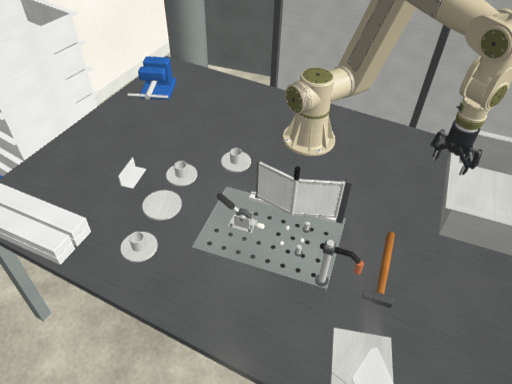

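The top view shows the jig in the middle. World +y is image left and the screen is on the robot's side. There are three flange look-alikes, at top (330,139), (346,233) and (303,277), plus the blank at (340,188). Next I'll measure them.

```bash
cat > m.py <<'E'
from h import *
a=np.load('top0.npz'); im,d=a['im'],a['d']; c=env.calibration('top'); W=pts(d,c)
print('noise z bench',np.nanmean(W[330:340,150:160,2]),np.nanstd(W[330:340,150:160,2]))
g=im.astype(int)
for u,v in((330,139),(346,233),(303,277),(340,188)):
    m=np.zeros(d.shape,np.uint8); m[v-26:v+26,u-26:u+26]=(im.min(2)>150)[v-26:v+26,u-26:u+26]
    cs,_=cv2.findContours(m,0,1); k=max(cs,key=cv2.contourArea)
    q=np.array([ray(c,p[0][0],p[0][1],.010)[:2] for p in cv2.convexHull(k)])
    (x,y),r=cv2.minEnclosingCircle((q*1000).astype(np.float32)); 
    A=np.c_[2*q,np.ones(len(q))]; s=np.linalg.lstsq(A,(q**2).sum(1),rcond=None)[0]
    print((u,v),'rim',x,y,r,'fit',s[:2], 'maxz',np.nanmax(W[v-26:v+26,u-26:u+26,2]))
# plate: greyish green mask
print('plate rgb',im[165,185],im[225,285],'bench',im[300,150])
for n in('top','scene'):
    a=np.load(n+'0.npz'); im,d=a['im'],a['d']; c=env.calibration(n); W=pts(d,c)
    m=((W[...,2]>.014)&(W[...,2]<.026)&(W[...,0]>.3)&(W[...,0]<.8)&(abs(W[...,1])<.4)&(im.min(2)>85)&(im.max(2)<190)).astype(np.uint8)
    m=cv2.morphologyEx(m,cv2.MORPH_OPEN,np.ones((3,3)))
    k=max(cv2.findContours(m,0,1)[0],key=cv2.contourArea)
    q=np.array([ray(c,p[0][0],p[0][1],.02)[:2] for p in k])
    rc=cv2.minAreaRect((q*1000).astype(np.float32)); print(n,rc,cv2.boxPoints(rc).tolist())
E
python3 m.py
```

```text
noise z bench 0.0013594560649339061 0.0025422249395062025
(330, 139) rim 799.4070434570312 -276.9997253417969 62.28875732421875 fit [ 0.79964062 -0.27701667] maxz 0.06049572898049105
(346, 233) rim 445.421875 -347.7320861816406 62.3841438293457 fit [ 0.44571312 -0.34798593] maxz 0.0635711682833
(303, 277) rim 278.2378234863281 -200.85877990722656 61.99974822998047 fit [ 0.27805994 -0.20098307] maxz 0.061782845140731846
(340, 188) rim 611.1238403320312 -321.2593078613281 72.7182388305664 fit [ 0.61117511 -0.32138576] maxz 0.01932942219655387
plate rgb [156 165 166] [161 171 170] bench [102 105 108]
top ((550.0173950195312, 83.60881042480469), (300.02606201171875, 449.6688537597656), 7.75954008102417) [[371.02178955078125, 286.13037109375], [431.73419189453125, -159.42105102539062], [729.0130004882812, -118.91275024414062], [668.3005981445312, 326.638671875]]
scene ((553.6298217773438, 85.62393188476562), (303.33282470703125, 448.953125), 7.780215740203857) [[372.97137451171875, 287.50250244140625], [433.74774169921875, -157.31784057617188], [734.2882690429688, -116.254638671875], [673.5119018554688, 328.5657043457031]]
```

Run:
```python
from h import *
a=cv2.imread('pics/top0.png')[110:300,150:420]; b=cv2.imread('pics/scene0.png')[140:300,110:400]
a=cv2.resize(a,None,fx=1.48,fy=1.48,interpolation=cv2.INTER_CUBIC); b=cv2.resize(b,None,fx=2,fy=2,interpolation=cv2.INTER_CUBIC)
o=np.zeros((a.shape[0]+b.shape[0],max(a.shape[1],b.shape[1]),3),np.uint8); o[:a.shape[0],:a.shape[1]]=a; o[a.shape[0]:,:b.shape[1]]=b
cv2.imwrite('pics/c1.png',o); print(o.shape)
```

```text
(601, 580, 3)
```

View pics/c1.png

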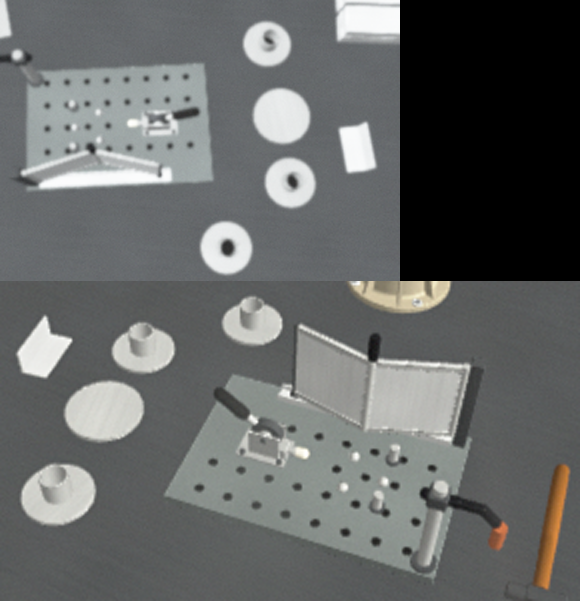

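Sorted by world y, the candidates are (346,233) at y=-0.348, (330,139) at y=-0.277 and (303,277) at y=-0.201. The first is farthest to the robot's right, and the enlarged crop shows it has a neck and sits beside the blank, so it is the flange. Next I'll get the fold post, a pin check and the clamp start, and then move.

```bash
cat >> h.py <<'E'
YAW=0.1357; O=np.array([.5420,.1485])
ex=np.array([np.cos(YAW),np.sin(YAW)]); ey=np.array([-ex[1],ex[0]])
def S2W(x,y): return O+ex*x/1000+ey*y/1000
def W2S(p): p=np.array(p[:2])-O; return np.array([p@ex,p@ey])*1000
def st():
    s=env.get_state(); q=s['orientation']; M=R.from_quat([q[1],q[2],q[3],q[0]]).as_matrix()
    jaw=np.degrees(np.arctan2(M[1,1],M[0,1])-YAW)
    print('t %.2f'%s['clock'],'station mm',W2S(s['tcp_pos']).round(1),'z',round(s['tcp_pos'][2]*1000,1),'jaw deg st %.1f'%jaw,'tilt',M[:,2].round(3),'F',s['wrist_force'].round(1),'gap %.1f'%(s['finger_gap']*1000),'q',s['joint_pos'].round(2)); return s,M
E
python3 - <<'E'
from h import *
for n in('top','scene'):
    a=np.load(n+'0.npz'); im=a['im']; c=env.calibration(n)
    g=im.min(2)
    for nm,(x,y,z) in dict(pinN=(-52.1,43.7,.054),pinF=(52.1,43.7,.054),b90=(0,40,.03),b210=(-34.6,-20,.03),b330=(34.6,-20,.03),tip=(0,-92,.035)).items():
        u,v=proj(c,[*S2W(x,y),z]); ui,vi=int(round(u)),int(round(v))
        w=g[vi-6:vi+7,ui-6:ui+7]; m=(w>max(195,0)).astype(np.uint8)
        _,_,stt,ce=cv2.connectedComponentsWithStats(m)
        print(n,nm,'pred %.1f %.1f'%(u,v),'blobs',[(np.round(ce[i]+[ui-6,vi-6],1).tolist(),int(stt[i,4])) for i in range(1,len(ce))])
    for q in(.1,.2,.3,.4):
        p=S2W(-130+150*np.sin(q),125-150*np.cos(q)); print(q,np.round(proj(c,[*p,.252]),1))
    m=(im.max(2)<75).astype(np.uint8); _,_,s,ce=cv2.connectedComponentsWithStats(m)
    print('dark',[(s[i].tolist(),ce[i].round(1).tolist(),W2S(ray(c,*ce[i],.24)).round(0).tolist()) for i in range(1,len(s)) if s[i,4]>12 and 150<ce[i][0]<360 and 120<ce[i][1]<290])
print('flange st',W2S([.4456,-.3479]))
st()
E
```

```text
top pinN pred 198.6 207.8 blobs [([198.5, 208.0], 10), ([203.4, 213.6], 8)]
top pinF pred 198.2 179.2 blobs [([198.0, 179.5], 10)]
top b90 pred 200.4 194.7 blobs [([199.8, 195.5], 10)]
top b210 pred 217.2 203.2 blobs [([216.2, 204.0], 12)]
top b330 pred 216.6 184.7 blobs [([215.9, 185.4], 11)]
top tip pred 236.6 192.7 blobs [([239.4, 192.6], 41)]
0.1 [212.1 216.3]
0.2 [211.2 211.4]
0.3 [209.8 206.6]
0.4 [208.  202.1]
dark [([165, 146, 7, 7, 26], [168.3, 149.0], [106.0, 109.0]), ([268, 184, 16, 6, 66], [275.5, 186.4], [-31.0, -219.0]), ([209, 207, 5, 6, 20], [211.3, 209.6], [-93.0, -21.0]), ([345, 229, 5, 7, 26], [347.1, 232.1], [-181.0, -423.0]), ([162, 230, 12, 5, 31], [167.1, 232.1], [-154.0, 112.0]), ([300, 273, 7, 9, 48], [303.1, 277.1], [-304.0, -282.0])]
scene pinN pred 306.9 222.7 blobs [([307.3, 222.6], 7)]
scene pinF pred 298.7 246.2 blobs [([302.0, 240.5], 6), ([299.0, 246.3], 9)]
scene b90 pred 301.1 238.4 blobs [([302.0, 239.8], 10)]
scene b210 pred 286.6 225.9 blobs [([287.8, 227.2], 8)]
scene b330 pred 280.6 241.2 blobs [([281.8, 242.5], 10)]
scene tip pred 263.2 226.6 blobs [([260.3, 225.2], 29)]
0.1 [297.7 161.9]
0.2 [297.1 165. ]
0.3 [297.1 168.2]
0.4 [297.5 171.5]
dark [([257, 162, 1, 15, 15], [257.0, 169.0], [-51.0, -137.0]), ([294, 166, 7, 14, 78], [296.6, 172.4], [-80.0, -17.0]), ([337, 183, 15, 40, 225], [343.9, 202.1], [-6.0, 146.0]), ([217, 193, 17, 16, 108], [224.6, 200.2], [109.0, -182.0]), ([320, 243, 13, 12, 65], [325.3, 248.8], [178.0, 132.0]), ([334, 247, 26, 16, 172], [346.9, 253.7], [174.0, 189.0]), ([311, 273, 5, 4, 15], [312.9, 274.6], [268.0, 121.0])]
flange st [-162.66871515 -478.79516404]
t 0.10 station mm [-272.9  425.6] z 238.5 jaw deg st 60.4 tilt [-0.001 -0.001 -1.   ] F [0.2 0.1 0.5] gap 85.8 q [1.05 0.31 0.05 1.3  0.   1.43]
```

Request:
play_rows:
  steps:
    - {"claw": 0,"dp": [0,0,-0.005],"angular": [0,0,-3.7]}
    - {"claw": 0,"dp": [0,0,-0.005],"angular": [0,0,-3.7]}
    - {"claw": 0,"dp": [0,0,-0.005],"angular": [0,0,-3.7]}
    - {"claw": 0,"dp": [0,0,-0.005],"angular": [0,0,-3.7]}
    - {"claw": 0,"dp": [0,0,-0.005],"angular": [0,0,-3.7]}
    - {"claw": 0,"dp": [0,0,-0.005],"angular": [0,0,-3.7]}
    - {"claw": 0,"dp": [0,0,-0.005],"angular": [0,0,-3.7]}
    - {"claw": 0,"dp": [0,0,-0.005],"angular": [0,0,-3.7]}

```text
clock: 0.77
tcp_pos: [0.2141, 0.5334, 0.279]
orientation: [-0.0, -0.069, 0.998, -0.0]
wrist_force: [-0.3, -0.2, 0.3]
finger_gap: 0.0854
```

Request:
play_rows:
  steps:
    - {"claw": 0,"dp": [-0.011,-0.028,0]}
    - {"claw": 0,"dp": [-0.011,-0.028,0]}
    - {"claw": 0,"dp": [-0.011,-0.028,0]}
    - {"claw": 0,"dp": [-0.011,-0.028,0]}
    - {"claw": 0,"dp": [-0.011,-0.028,0]}
    - {"claw": 0,"dp": [-0.011,-0.028,0]}
    - {"claw": 0,"dp": [-0.011,-0.028,0]}
    - {"claw": 0,"dp": [-0.011,-0.028,0]}

```text
invalid input at $.steps[0]: expected keys claw, dp, angular
```

Request:
play_rows:
  steps:
    - {"claw": 0,"dp": [-0.012,-0.028,0]}
    - {"claw": 0,"dp": [-0.012,-0.028,0]}
    - {"claw": 0,"dp": [-0.012,-0.028,0]}
    - {"claw": 0,"dp": [-0.012,-0.028,0]}
    - {"claw": 0,"dp": [-0.012,-0.028,0]}
    - {"claw": 0,"dp": [-0.012,-0.028,0]}
    - {"claw": 0,"dp": [-0.012,-0.028,0]}
    - {"claw": 0,"dp": [0,0,0]}

```text
invalid input at $.steps[0]: expected keys claw, dp, angular
```

```bash
python3 -c "
from h import *
st()"
```

```text
t 0.77 station mm [-272.8  425.7] z 279.0 jaw deg st 90.1 tilt [-0.001 -0.001 -1.   ] F [-0.3 -0.2  0.3] gap 85.4 q [1.05 0.31 0.13 1.4  0.   0.91]
```

Request:
play_rows:
  steps:
    - {"claw": 0,"dp": [-0.011,-0.028,0],"angular": [0,0,0]}
    - {"claw": 0,"dp": [-0.011,-0.028,0],"angular": [0,0,0]}
    - {"claw": 0,"dp": [-0.011,-0.028,0],"angular": [0,0,0]}
    - {"claw": 0,"dp": [-0.011,-0.028,0],"angular": [0,0,0]}
    - {"claw": 0,"dp": [-0.011,-0.028,0],"angular": [0,0,0]}
    - {"claw": 0,"dp": [-0.011,-0.028,0],"angular": [0,0,0]}
    - {"claw": 0,"dp": [-0.011,-0.028,0],"angular": [0,0,0]}
    - {"claw": 0,"dp": [-0.011,-0.028,0],"angular": [0,0,0]}

```text
clock: 1.43
tcp_pos: [0.3317, 0.322, 0.279]
orientation: [-0.0, -0.068, 0.998, -0.0]
wrist_force: [1.1, 0.2, -0.3]
finger_gap: 0.0855
```

Request:
play_rows:
  steps:
    - {"claw": 0,"dp": [-0.012,-0.03,0],"angular": [0,0,0]}
    - {"claw": 0,"dp": [-0.012,-0.03,0],"angular": [0,0,0]}
    - {"claw": 0,"dp": [-0.012,-0.03,0],"angular": [0,0,0]}
    - {"claw": 0,"dp": [-0.012,-0.03,0],"angular": [0,0,0]}
    - {"claw": 0,"dp": [-0.012,-0.03,0],"angular": [0,0,0]}
    - {"claw": 0,"dp": [-0.012,-0.03,0],"angular": [0,0,0]}
    - {"claw": 0,"dp": [-0.012,-0.03,0],"angular": [0,0,0]}
    - {"claw": 0,"dp": [-0.008,-0.01,0],"angular": [0,0,0]}

```text
clock: 2.1
tcp_pos: [0.4534, 0.1147, 0.2789]
orientation: [-0.0, -0.066, 0.998, -0.001]
wrist_force: [-0.2, 0.8, -0.1]
finger_gap: 0.0858
```

```bash
python3 -c "
from h import *
st()
im,d,c=look('scene'); k=cv2.resize(im[100:240,220:380],None,fx=4,fy=4,interpolation=cv2.INTER_CUBIC); cv2.imwrite('pics/c2.png',k[:,:,::-1])"
```

```text
t 2.10 station mm [-92.3 -21.5] z 278.9 jaw deg st 89.8 tilt [-0.    -0.001 -1.   ] F [-0.2  0.8 -0.1] gap 85.8 q [ 0.08  0.1  -0.13  1.34 -0.   -0.05]
```

View pics/c2.png

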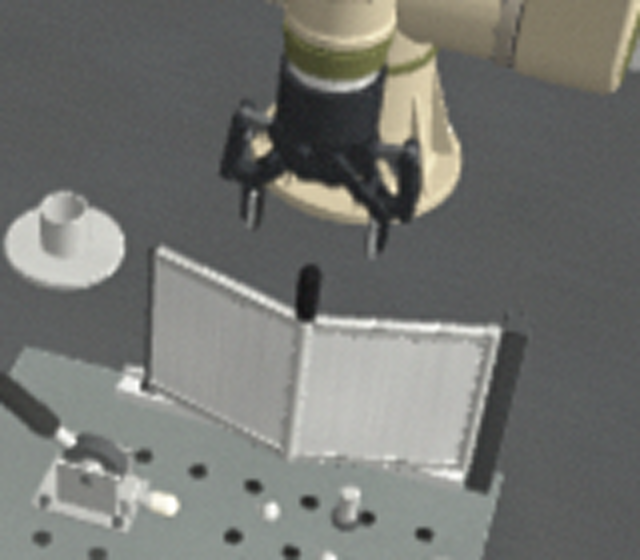

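Request:
play_rows:
  force: 25
  steps:
    - {"claw": 0,"dp": [-0.002,0.001,0.014],"angular": [0,0,0]}
    - {"claw": 0,"dp": [0,0,0.014],"angular": [0,0,0]}
    - {"claw": 0,"dp": [0,0,0.014],"angular": [0,0,0]}
    - {"claw": 0,"dp": [0,0,0.014],"angular": [0,0,0]}
    - {"claw": 120,"dp": [0,0,0],"angular": [0,0,0]}
    - {"claw": 255,"dp": [0,0,0],"angular": [0,0,0]}
    - {"claw": 255,"dp": [0,0,0],"angular": [0,0,0]}
    - {"claw": 255,"dp": [0,0,0],"angular": [0,0,0]}

```text
clock: 2.82
tcp_pos: [0.4546, 0.1195, 0.2243]
orientation: [0.001, -0.068, 0.998, 0.0]
wrist_force: [0.3, 0.6, 0.2]
finger_gap: 0.0386
```

Request:
play_rows:
  steps:
    - {"claw": 255,"dp": [0,0,0],"angular": [0,0,0]}
    - {"claw": 255,"dp": [0,0,0],"angular": [0,0,0]}
    - {"claw": 255,"dp": [0,0,0],"angular": [0,0,0]}
    - {"claw": 255,"dp": [0,0,0],"angular": [0,0,0]}
    - {"claw": 255,"dp": [0,0,0],"angular": [0,0,0]}
    - {"claw": 255,"dp": [0,0,0],"angular": [0,0,0]}
    - {"claw": 255,"dp": [0,0,0],"angular": [0,0,0]}
    - {"claw": 255,"dp": [0,0,0],"angular": [0,0,0]}

```text
clock: 3.48
tcp_pos: [0.4555, 0.1178, 0.2244]
orientation: [0.001, -0.067, 0.998, -0.001]
wrist_force: [1.5, -5.2, 0.8]
finger_gap: 0.0171
```

```bash
python3 -c "
from h import *
s,M=st()
p=W2S(s['tcp_pos']); q=np.arctan2(p[0]+130,125-p[1]); print(q,np.hypot(p[0]+130,125-p[1]))
a=np.linspace(q,1.48,25); P=np.c_[-130+150*np.sin(a),125-150*np.cos(a)]
print(np.c_[-np.diff(P[:,0]),np.diff(P[:,1])].round(1).tolist())"
```

```text
t 3.48 station mm [-89.9 -18.7] z 224.4 jaw deg st 89.9 tilt [ 0.003 -0.003 -1.   ] F [ 1.5 -5.2  0.8] gap 17.1 q [ 0.08  0.11 -0.24  1.21 -0.   -0.05]
0.27219607264022616 149.17521431980012
[[-7.2, 2.2], [-7.1, 2.6], [-7.0, 2.9], [-6.8, 3.3], [-6.6, 3.6], [-6.4, 3.9], [-6.2, 4.3], [-6.0, 4.6], [-5.8, 4.9], [-5.5, 5.1], [-5.3, 5.4], [-5.0, 5.7], [-4.7, 5.9], [-4.4, 6.1], [-4.1, 6.4], [-3.7, 6.6], [-3.4, 6.7], [-3.1, 6.9], [-2.7, 7.0], [-2.4, 7.2], [-2.0, 7.3], [-1.6, 7.4], [-1.2, 7.4], [-0.9, 7.5]]
```

Request:
play_rows:
  steps:
    - {"claw": 255,"dp": [-0.0072,0.0022,0],"angular": [0,0,0]}
    - {"claw": 255,"dp": [-0.0071,0.0026,0],"angular": [0,0,0]}
    - {"claw": 255,"dp": [-0.007,0.0029,0],"angular": [0,0,0]}
    - {"claw": 255,"dp": [-0.0068,0.0033,0],"angular": [0,0,0]}
    - {"claw": 255,"dp": [-0.0066,0.0036,0],"angular": [0,0,0]}
    - {"claw": 255,"dp": [-0.0064,0.0039,0],"angular": [0,0,0]}
    - {"claw": 255,"dp": [-0.0062,0.0043,0],"angular": [0,0,0]}
    - {"claw": 255,"dp": [-0.006,0.0046,0],"angular": [0,0,0]}

```text
clock: 4.15
tcp_pos: [0.5063, 0.151, 0.2244]
orientation: [0.003, -0.066, 0.998, -0.003]
wrist_force: [7.8, -11.2, -0.8]
finger_gap: 0.0171
```

Request:
play_rows:
  steps:
    - {"claw": 255,"dp": [-0.0058,0.0049,0],"angular": [0,0,0]}
    - {"claw": 255,"dp": [-0.0055,0.0051,0],"angular": [0,0,0]}
    - {"claw": 255,"dp": [-0.0053,0.0054,0],"angular": [0,0,0]}
    - {"claw": 255,"dp": [-0.005,0.0057,0],"angular": [0,0,0]}
    - {"claw": 255,"dp": [-0.0047,0.0059,0],"angular": [0,0,0]}
    - {"claw": 255,"dp": [-0.0044,0.0061,0],"angular": [0,0,0]}
    - {"claw": 255,"dp": [-0.0041,0.0064,0],"angular": [0,0,0]}
    - {"claw": 255,"dp": [-0.0037,0.0066,0],"angular": [0,0,0]}

```text
clock: 4.82
tcp_pos: [0.5404, 0.2023, 0.2245]
orientation: [0.005, -0.066, 0.998, -0.002]
wrist_force: [8.8, -9.1, -5.1]
finger_gap: 0.017
```

```bash
python3 -c "
from h import *
s,M=st()
p=W2S(s['tcp_pos']); q=np.arctan2(p[0]+130,125-p[1]); print(q,np.hypot(p[0]+130,125-p[1]))"
```

```text
t 4.82 station mm [ 5.6 53.5] z 224.5 jaw deg st 89.8 tilt [ 0.009 -0.004 -1.   ] F [ 8.8 -9.1 -5.1] gap 17.0 q [ 0.22  0.31  0.01  1.26 -0.01  0.09]
1.085934753190486 153.31667979172323
```

Request:
play_rows:
  steps:
    - {"claw": 255,"dp": [-0.003,0.0067,0],"angular": [0,0,0]}
    - {"claw": 255,"dp": [-0.0026,0.0069,0],"angular": [0,0,0]}
    - {"claw": 255,"dp": [-0.0023,0.007,0],"angular": [0,0,0]}
    - {"claw": 255,"dp": [-0.002,0.0072,0],"angular": [0,0,0]}
    - {"claw": 255,"dp": [-0.0016,0.0073,0],"angular": [0,0,0]}
    - {"claw": 255,"dp": [-0.0012,0.0074,0],"angular": [0,0,0]}
    - {"claw": 255,"dp": [-0.0008,0.0074,0],"angular": [0,0,0]}
    - {"claw": 255,"dp": [-0.0005,0.004,0],"angular": [0,0,0]}

```text
clock: 5.48
tcp_pos: [0.5468, 0.2598, 0.2245]
orientation: [0.005, -0.067, 0.998, -0.0]
wrist_force: [12.4, -2.2, -3.3]
finger_gap: 0.017
```

```bash
python3 -c "
from h import *
s,M=st()
p=W2S(s['tcp_pos']); q=np.arctan2(p[0]+130,125-p[1]); print(q,np.hypot(p[0]+130,125-p[1]))"
```

```text
t 5.48 station mm [ 19.8 109.6] z 224.5 jaw deg st 89.9 tilt [ 0.01  0.   -1.  ] F [12.4 -2.2 -3.3] gap 17.0 q [ 0.31  0.37  0.09  1.28 -0.    0.18]
1.4685304234944272 150.61129335425417
```

Request:
play_rows:
  steps:
    - {"claw": 255,"dp": [0,0.002,0],"angular": [0,0,0]}
    - {"claw": 255,"dp": [0,0.002,0],"angular": [0,0,0]}
    - {"claw": 255,"dp": [0,0.001,0],"angular": [0,0,0]}
    - {"claw": 255,"dp": [0,0,0],"angular": [0,0,0]}
    - {"claw": 255,"dp": [0,0,0],"angular": [0,0,0]}
    - {"claw": 255,"dp": [0,0,0],"angular": [0,0,0]}
    - {"claw": 255,"dp": [0,0,0],"angular": [0,0,0]}
    - {"claw": 255,"dp": [0,0,0],"angular": [0,0,0]}

```text
clock: 6.15
tcp_pos: [0.5465, 0.2623, 0.2245]
orientation: [0.005, -0.066, 0.998, -0.002]
wrist_force: [13.3, -8.0, -2.9]
finger_gap: 0.0173
```

```bash
python3 -c "
from h import *
s,M=st()
p=W2S(s['tcp_pos']); q=np.arctan2(p[0]+130,125-p[1]); print(q,np.hypot(p[0]+130,125-p[1]))
im,d,c=look('scene'); k=cv2.resize(im[120:280,220:400],None,fx=4,fy=4,interpolation=cv2.INTER_CUBIC); cv2.imwrite('pics/c3.png',k[:,:,::-1])"
```

```text
t 6.15 station mm [ 19.9 112.1] z 224.5 jaw deg st 89.8 tilt [ 0.01  -0.004 -1.   ] F [13.3 -8.  -2.9] gap 17.3 q [ 0.32  0.37  0.09  1.28 -0.01  0.19]
1.4851381482798036 150.4273297855046
```

View pics/c3.png

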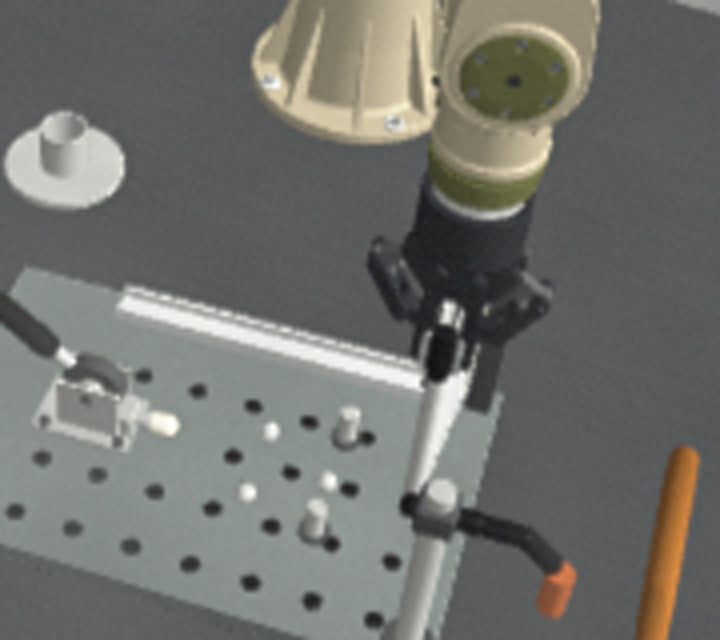

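Request:
play_rows:
  steps:
    - {"claw": 255,"dp": [0.001,0.002,0],"angular": [0,0,0]}
    - {"claw": 255,"dp": [0,0.001,0],"angular": [0,0,0]}
    - {"claw": 255,"dp": [0,0.001,0],"angular": [0,0,0]}
    - {"claw": 255,"dp": [0,0,0],"angular": [0,0,0]}
    - {"claw": 255,"dp": [0,0,0],"angular": [0,0,0]}
    - {"claw": 255,"dp": [0,0,0],"angular": [0,0,0]}
    - {"claw": 255,"dp": [0,0,0],"angular": [0,0,0]}
    - {"claw": 255,"dp": [0,0,0],"angular": [0,0,0]}

```text
clock: 6.87
tcp_pos: [0.5465, 0.2624, 0.2245]
orientation: [0.006, -0.064, 0.998, -0.006]
wrist_force: [17.9, -20.6, -2.7]
finger_gap: 0.0175
```

```bash
python3 -c "
from h import *
s,M=st()
p=W2S(s['tcp_pos']); q=np.arctan2(p[0]+130,125-p[1]); print(q,np.hypot(p[0]+130,125-p[1]))"
```

```text
t 6.87 station mm [ 19.9 112.2] z 224.5 jaw deg st 89.6 tilt [ 0.012 -0.01  -1.   ] F [ 17.9 -20.6  -2.7] gap 17.5 q [ 0.32  0.37  0.09  1.28 -0.01  0.19]
1.4859410401594217 150.43920819766294
```

Request:
play_rows:
  steps:
    - {"claw": 100,"dp": [0,-0.003,0],"angular": [0,0,0]}
    - {"claw": 0,"dp": [0,0,0],"angular": [0,0,0]}
    - {"claw": 0,"dp": [0,0,0],"angular": [0,0,0]}
    - {"claw": 0,"dp": [0,0,-0.01],"angular": [0,0,0]}
    - {"claw": 0,"dp": [0,0,-0.015],"angular": [0,0,0]}
    - {"claw": 0,"dp": [0,0,-0.015],"angular": [0,0,0]}
    - {"claw": 0,"dp": [0,0,-0.015],"angular": [0,0,0]}
    - {"claw": 0,"dp": [0,0,-0.015],"angular": [0,0,0]}

```text
clock: 7.53
tcp_pos: [0.5395, 0.2662, 0.295]
orientation: [0.0, -0.068, 0.998, 0.0]
wrist_force: [0.3, 0.6, 1.3]
finger_gap: 0.0855
```

Request:
play_rows:
  steps:
    - {"claw": 0,"dp": [0.0114,-0.037,0],"angular": [0,0,0]}
    - {"claw": 0,"dp": [0.0114,-0.037,0],"angular": [0,0,0]}
    - {"claw": 0,"dp": [0.0114,-0.037,0],"angular": [0,0,0]}
    - {"claw": 0,"dp": [0.0114,-0.037,0],"angular": [0,0,0]}
    - {"claw": 0,"dp": [0.0114,-0.037,0],"angular": [0,0,0]}
    - {"claw": 0,"dp": [0.0114,-0.037,0],"angular": [0,0,0]}
    - {"claw": 0,"dp": [0.0114,-0.037,0],"angular": [0,0,0]}
    - {"claw": 0,"dp": [0.0114,-0.037,0],"angular": [0,0,0]}

```text
clock: 8.2
tcp_pos: [0.4889, -0.041, 0.2945]
orientation: [0.001, -0.068, 0.998, -0.0]
wrist_force: [1.0, -0.4, -0.8]
finger_gap: 0.0855
```

Request:
play_rows:
  steps:
    - {"claw": 0,"dp": [0.0114,-0.037,0],"angular": [0,0,0]}
    - {"claw": 0,"dp": [0.0114,-0.037,0],"angular": [0,0,0]}
    - {"claw": 0,"dp": [0.0114,-0.037,0],"angular": [0,0,0]}
    - {"claw": 0,"dp": [0.0114,-0.037,0],"angular": [0,0,0]}
    - {"claw": 0,"dp": [0.0114,-0.037,0],"angular": [0,0,0]}
    - {"claw": 0,"dp": [0.0114,-0.037,0],"angular": [0,0,0]}
    - {"claw": 0,"dp": [0.0114,-0.037,0],"angular": [0,0,0]}
    - {"claw": 0,"dp": [0.0114,-0.02,0],"angular": [0,0,0]}

```text
clock: 8.87
tcp_pos: [0.4366, -0.3321, 0.2938]
orientation: [0.0, -0.067, 0.998, -0.001]
wrist_force: [0.4, -0.2, -0.7]
finger_gap: 0.085
```

Run:
```python
from h import *
s,M=st()
im,d,c=look('scene'); np.savez('s1.npz',im=im,d=d)
# flange rim + neck in scene view, original picture
a=np.load('scene0.npz'); im0=a['im']
u,v=map(int,proj(c,[.4456,-.348,.01])); m=np.zeros(im0.shape[:2],np.uint8); m[v-22:v+22,u-24:u+24]=(im0.min(2)>140)[v-22:v+22,u-24:u+24]
k=max(cv2.findContours(m,0,1)[0],key=cv2.contourArea); print(u,v,cv2.boundingRect(k))
q=np.array([ray(c,*p[0],.010)[:2] for p in cv2.convexHull(k) if p[0][1]>v])
r=np.c_[2*q,np.ones(len(q))]; sol=np.linalg.lstsq(r,(q**2).sum(1),rcond=None)[0]; print(sol[:2],np.sqrt(sol[2]+sol[:2]@sol[:2]))
```

```text
t 8.87 station mm [-169.4 -461.9] z 293.8 jaw deg st 89.9 tilt [ 0.001 -0.001 -1.   ] F [ 0.4 -0.2 -0.7] gap 85.0 q [-0.8   0.25  0.09  1.41 -0.   -0.93]
181 173 (166, 161, 31, 25)
[ 0.45093905 -0.34244002] 0.058728483126972986
```

Request:
play_rows:
  steps:
    - {"claw": 0,"dp": [-0.004,-0.008,0.03],"angular": [0,0,0]}
    - {"claw": 0,"dp": [-0.004,-0.008,0.03],"angular": [0,0,0]}
    - {"claw": 0,"dp": [0,0,0.03],"angular": [0,0,0]}
    - {"claw": 0,"dp": [0,0,0.03],"angular": [0,0,0]}
    - {"claw": 0,"dp": [0,0,0.03],"angular": [0,0,0]}
    - {"claw": 0,"dp": [0,0,0.03],"angular": [0,0,0]}
    - {"claw": 0,"dp": [0,0,0],"angular": [0,0,0]}
    - {"claw": 0,"dp": [0,0,0],"angular": [0,0,0]}

```text
clock: 9.58
tcp_pos: [0.4463, -0.3421, 0.1128]
orientation: [-0.001, -0.068, 0.998, 0.001]
wrist_force: [0.9, -0.5, 0.1]
finger_gap: 0.0854
```

Run:
```python
from h import *
s,M=st()
o=[]
for n,(u0,v0) in dict(scene=(181,165),top=(346,233)).items():
    im,d,c=look(n); o.append(cv2.resize(im[v0-50:v0+40,u0-45:u0+45],(400,400),interpolation=cv2.INTER_CUBIC))
cv2.imwrite('pics/c4.png',np.hstack(o)[:,:,::-1])
```

```text
t 9.58 station mm [-161.2 -473.1] z 112.8 jaw deg st 90.0 tilt [-0.002  0.003 -1.   ] F [ 0.9 -0.5  0.1] gap 85.4 q [-0.8   0.36 -0.21  1.01  0.   -0.93]
```

View pics/c4.png

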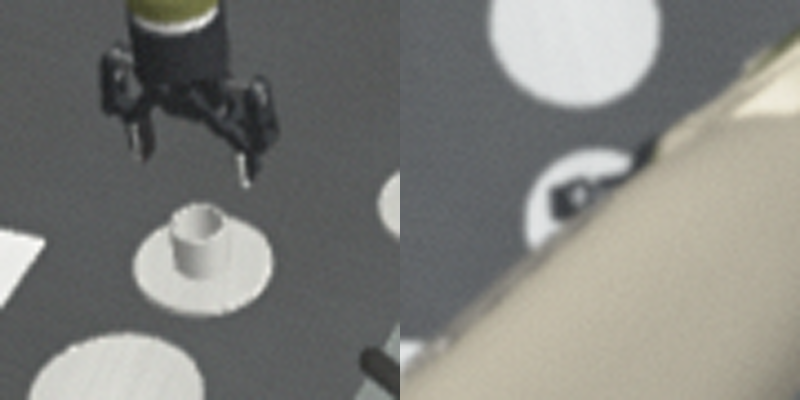

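The hand is centred over the flange neck, at about (200,240) in the scene crop. I'll go down and grip.

Request:
play_rows:
  force: 60
  steps:
    - {"claw": 0,"dp": [0,-0.004,0.022],"angular": [0,0,0]}
    - {"claw": 0,"dp": [0,0,0.022],"angular": [0,0,0]}
    - {"claw": 0,"dp": [0,0,0.022],"angular": [0,0,0]}
    - {"claw": 0,"dp": [0,0,0.022],"angular": [0,0,0]}
    - {"claw": 0,"dp": [0,0,0],"angular": [0,0,0]}
    - {"claw": 80,"dp": [0,0,0],"angular": [0,0,0]}
    - {"claw": 255,"dp": [0,0,0],"angular": [0,0,0]}
    - {"claw": 255,"dp": [0,0,0],"angular": [0,0,0]}

```text
clock: 10.35
tcp_pos: [0.4488, -0.349, 0.0278]
orientation: [0.001, -0.067, 0.998, -0.002]
wrist_force: [0.1, 0.2, 0.2]
finger_gap: 0.0515
```

Request:
play_rows:
  steps:
    - {"claw": 255,"dp": [0,0,0],"angular": [0,0,0]}
    - {"claw": 255,"dp": [0,0,0],"angular": [0,0,0]}
    - {"claw": 255,"dp": [0,0,0],"angular": [0,0,0]}
    - {"claw": 255,"dp": [0,0,0],"angular": [0,0,0]}
    - {"claw": 255,"dp": [0,0,0],"angular": [0,0,0]}
    - {"claw": 255,"dp": [0,0,0],"angular": [0,0,0]}
    - {"claw": 255,"dp": [0,0,0],"angular": [0,0,0]}
    - {"claw": 255,"dp": [0,0,0],"angular": [0,0,0]}

```text
clock: 11.02
tcp_pos: [0.4487, -0.3489, 0.0279]
orientation: [0.002, -0.067, 0.998, -0.001]
wrist_force: [-0.7, -0.4, 4.8]
finger_gap: 0.0465
```

```bash
python3 -c "
from h import *
st()"
```

```text
t 11.02 station mm [-159.7 -480.2] z 27.9 jaw deg st 90.0 tilt [ 0.003 -0.003 -1.   ] F [-0.7 -0.4  4.8] gap 46.5 q [-0.8   0.45 -0.31  0.81  0.   -0.94]
```

Request:
play_rows:
  steps:
    - {"claw": 255,"dp": [0,0,-0.008],"angular": [0,0,0]}
    - {"claw": 255,"dp": [0,0,-0.018],"angular": [0,0,0]}
    - {"claw": 255,"dp": [0,0,-0.022],"angular": [0,0,0]}
    - {"claw": 255,"dp": [0,0,-0.022],"angular": [0,0,0]}
    - {"claw": 255,"dp": [0,0,-0.022],"angular": [0,0,0]}
    - {"claw": 255,"dp": [0,0,-0.022],"angular": [0,0,0]}
    - {"claw": 255,"dp": [0,0,-0.022],"angular": [0,0,0]}
    - {"claw": 255,"dp": [0,0,-0.016],"angular": [0,0,0]}

```text
clock: 11.68
tcp_pos: [0.4469, -0.3473, 0.1793]
orientation: [0.0, -0.067, 0.998, -0.0]
wrist_force: [0.4, 0.6, -7.5]
finger_gap: 0.0469
```

Request:
play_rows:
  steps:
    - {"claw": 255,"dp": [-0.005,0.015,0],"angular": [0,0,0]}
    - {"claw": 255,"dp": [-0.01,0.03,0],"angular": [0,0,0]}
    - {"claw": 255,"dp": [-0.011,0.033,0],"angular": [0,0,0]}
    - {"claw": 255,"dp": [-0.011,0.033,0],"angular": [0,0,0]}
    - {"claw": 255,"dp": [-0.011,0.033,0],"angular": [0,0,0]}
    - {"claw": 255,"dp": [-0.011,0.033,0],"angular": [0,0,0]}
    - {"claw": 255,"dp": [-0.011,0.033,0],"angular": [0,0,0]}
    - {"claw": 255,"dp": [-0.011,0.033,0],"angular": [0,0,0]}

```text
clock: 12.35
tcp_pos: [0.4936, -0.0936, 0.1768]
orientation: [-0.001, -0.067, 0.998, 0.001]
wrist_force: [1.4, 0.5, -8.0]
finger_gap: 0.0467
```

Request:
play_rows:
  steps:
    - {"claw": 255,"dp": [-0.011,0.033,0],"angular": [0,0,0]}
    - {"claw": 255,"dp": [-0.011,0.033,0],"angular": [0,0,0]}
    - {"claw": 255,"dp": [-0.011,0.033,0],"angular": [0,0,0]}
    - {"claw": 255,"dp": [-0.011,0.033,0],"angular": [0,0,0]}
    - {"claw": 255,"dp": [-0.011,0.033,0],"angular": [0,0,0]}
    - {"claw": 255,"dp": [-0.011,0.033,0],"angular": [0,0,0]}
    - {"claw": 255,"dp": [-0.007,0.02,0],"angular": [0,0,0]}
    - {"claw": 255,"dp": [0,0,0],"angular": [0,0,0]}

```text
clock: 13.02
tcp_pos: [0.5371, 0.1345, 0.1767]
orientation: [-0.001, -0.07, 0.998, 0.001]
wrist_force: [0.6, -0.8, -7.5]
finger_gap: 0.0462
```

Run:
```python
from h import *
s,M=st()
o=[]
for n,(u0,v0) in dict(scene=(285,205),top=(215,185)).items():
    im,d,c=look(n); np.savez(n+'2.npz',im=im,d=d); o.append(cv2.resize(im[v0-60:v0+60,u0-60:u0+60],(400,400),interpolation=cv2.INTER_CUBIC))
cv2.imwrite('pics/c5.png',np.hstack(o)[:,:,::-1])
```

```text
t 13.02 station mm [ -6.7 -13.2] z 176.7 jaw deg st 90.3 tilt [-0.001  0.002 -1.   ] F [ 0.6 -0.8 -7.5] gap 46.2 q [ 0.1   0.3  -0.13  1.14  0.   -0.04]
```

View pics/c5.png

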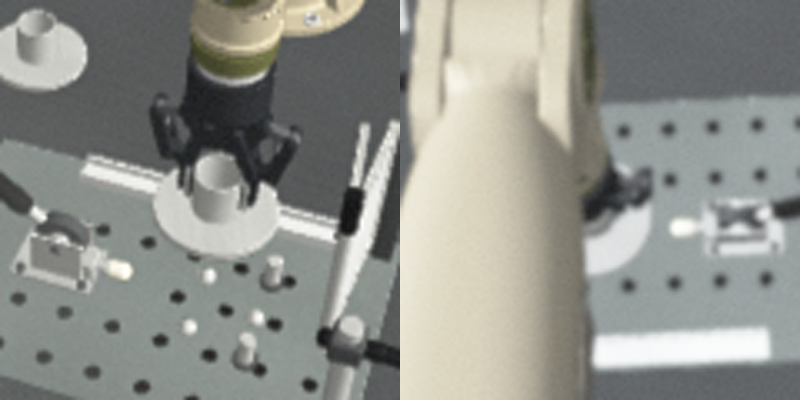

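Run:
```python
from h import *
from scipy.optimize import least_squares
a=np.load('scene2.npz'); im=a['im']; c=env.calibration('scene')
u,v=map(int,proj(c,[.537,.1345,.155])); print(u,v)
m=np.zeros(im.shape[:2],np.uint8); m[v-25:v+35,u-30:u+26]=(im.min(2)>165)[v-25:v+35,u-30:u+26]
n,l,s,ce=cv2.connectedComponentsWithStats(m); i=1+np.argmax(s[1:,4]); print(s[i])
k=max(cv2.findContours((l==i).astype(np.uint8),0,1)[0],key=cv2.contourArea)
# rim sides/front; front edge sees bottom edge of the rim
h=[p[0] for p in cv2.convexHull(k)]
for lo,z in((v+6,.149),(v-6,.155)):
    q=np.array([ray(c,*p,z)[:2] for p in h if p[1]>lo])
    f=least_squares(lambda t:np.hypot(*(q-t).T)-.060,[.537,.134],loss='soft_l1',f_scale=.002); print(len(q),f.x,W2S(f.x),np.abs(f.fun).max())
```

```text
289 207
[259 194  56  29 679]
7 [0.52675066 0.14356681] [-15.77653695  -2.82485   ] 0.009029665450792632
9 [0.53162952 0.14657536] [-10.53551995  -0.50398416] 0.00872723675848449
```

Request:
play_rows:
  steps:
    - {"claw": 255,"dp": [-0.0045,0.0025,0.01],"angular": [0,0,0]}
    - {"claw": 255,"dp": [-0.004,0.0025,0.02],"angular": [0,0,0]}
    - {"claw": 255,"dp": [0,0,0.02],"angular": [0,0,0]}
    - {"claw": 255,"dp": [0,0,0.02],"angular": [0,0,0]}
    - {"claw": 255,"dp": [0,0,0.02],"angular": [0,0,0]}
    - {"claw": 255,"dp": [0,0,0.012],"angular": [0,0,0]}
    - {"claw": 255,"dp": [0,0,0.006],"angular": [0,0,0]}
    - {"claw": 255,"dp": [0,0,0.002],"angular": [0,0,0]}

```text
clock: 13.78
tcp_pos: [0.5443, 0.1349, 0.0654]
orientation: [-0.002, -0.066, 0.998, -0.0]
wrist_force: [0.3, 0.9, -7.2]
finger_gap: 0.0464
```

Run:
```python
from h import *
s,M=st()
```

```text
t 13.78 station mm [  0.4 -13.8] z 65.4 jaw deg st 89.9 tilt [-0.003 -0.    -1.   ] F [ 0.3  0.9 -7.2] gap 46.4 q [ 0.1   0.4  -0.27  0.9   0.   -0.03]
```

Request:
play_rows:
  steps:
    - {"claw": 255,"dp": [-0.001,0.003,0],"angular": [0,0,0]}
    - {"claw": 255,"dp": [0,0.002,0.001],"angular": [0,0,0]}
    - {"claw": 255,"dp": [0,0,0.0015],"angular": [0,0,0]}
    - {"claw": 255,"dp": [0,0,0.0015],"angular": [0,0,0]}
    - {"claw": 255,"dp": [0,0,0.001],"angular": [0,0,0]}
    - {"claw": 255,"dp": [0,0,0.001],"angular": [0,0,0]}
    - {"claw": 255,"dp": [0,0,0],"angular": [0,0,0]}
    - {"claw": 255,"dp": [0,0,0],"angular": [0,0,0]}

```text
clock: 14.45
tcp_pos: [0.5459, 0.1411, 0.0614]
orientation: [0.0, -0.067, 0.998, 0.0]
wrist_force: [0.1, 0.5, -7.9]
finger_gap: 0.0463
```

Run:
```python
from h import *
s,M=st()
```

```text
t 14.45 station mm [ 2.9 -7.9] z 61.4 jaw deg st 90.0 tilt [ 0.  0. -1.] F [ 0.1  0.5 -7.9] gap 46.3 q [ 0.11  0.41 -0.28  0.89  0.   -0.02]
```

Request:
play_rows:
  steps:
    - {"claw": 255,"dp": [0,0,0.001],"angular": [0,0,0]}
    - {"claw": 255,"dp": [0,0,0.001],"angular": [0,0,0]}
    - {"claw": 255,"dp": [0,0,0.001],"angular": [0,0,0]}
    - {"claw": 255,"dp": [0,0,0.0007],"angular": [0,0,0]}
    - {"claw": 255,"dp": [0,0,0],"angular": [0,0,0]}
    - {"claw": 255,"dp": [0,0,0],"angular": [0,0,0]}
    - {"claw": 255,"dp": [0,0,0],"angular": [0,0,0]}
    - {"claw": 255,"dp": [0,0,0],"angular": [0,0,0]}

```text
clock: 15.12
tcp_pos: [0.5462, 0.1411, 0.0579]
orientation: [0.0, -0.067, 0.998, 0.0]
wrist_force: [-0.6, -0.4, -5.0]
finger_gap: 0.0466
```

Run:
```python
from h import *
s,M=st()
```

```text
t 15.12 station mm [ 3.2 -7.9] z 57.9 jaw deg st 89.9 tilt [ 0.001  0.    -1.   ] F [-0.6 -0.4 -5. ] gap 46.6 q [ 0.11  0.41 -0.28  0.88  0.   -0.02]
```

Request:
play_rows:
  steps:
    - {"claw": 255,"dp": [0,0,0.0005],"angular": [0,0,0]}
    - {"claw": 255,"dp": [0,0,0.0003],"angular": [0,0,0]}
    - {"claw": 120,"dp": [0,0,0],"angular": [0,0,0]}
    - {"claw": 80,"dp": [0,0,0],"angular": [0,0,0]}
    - {"claw": 70,"dp": [0,0,0],"angular": [0,0,0]}
    - {"claw": 70,"dp": [0,0,0],"angular": [0,0,0]}
    - {"claw": 70,"dp": [0,0,0],"angular": [0,0,0]}
    - {"claw": 70,"dp": [0,0,0],"angular": [0,0,0]}

```text
clock: 15.78
tcp_pos: [0.5462, 0.1411, 0.0569]
orientation: [0.0, -0.067, 0.998, 0.0]
wrist_force: [0.1, 0.4, -0.2]
finger_gap: 0.0619
```

Run:
```python
from h import *
s,M=st()
im,d,c=look('scene'); cv2.imwrite('pics/c6.png',cv2.resize(im[160:280,220:360],(700,600),interpolation=cv2.INTER_CUBIC)[:,:,::-1])
```

```text
t 15.78 station mm [ 3.1 -7.9] z 56.9 jaw deg st 89.9 tilt [ 0.  0. -1.] F [ 0.1  0.4 -0.2] gap 61.9 q [ 0.11  0.41 -0.28  0.88  0.   -0.02]
```

View pics/c6.png

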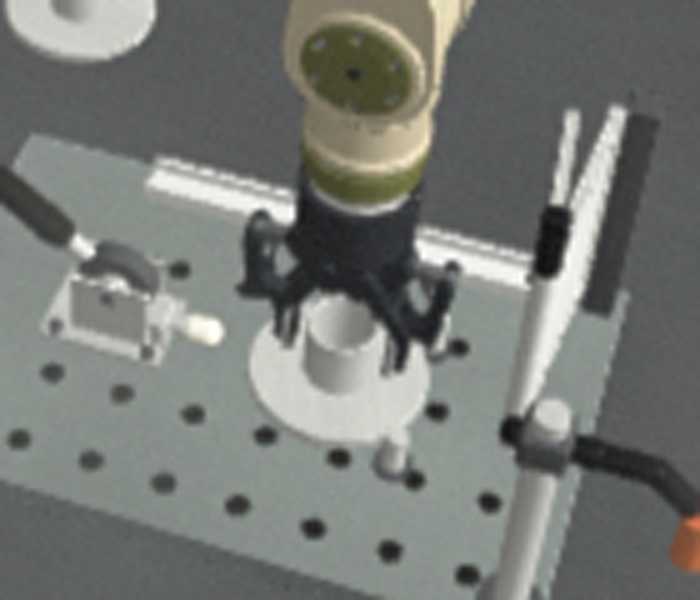

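Request:
play_rows:
  steps:
    - {"claw": 70,"dp": [0.001,0,0.004],"angular": [0,0,0]}
    - {"claw": 70,"dp": [0.001,0,0.004],"angular": [0,0,0]}
    - {"claw": 70,"dp": [0,0.002,0],"angular": [0,0,0]}
    - {"claw": 70,"dp": [0,0.002,0],"angular": [0,0,0]}
    - {"claw": 70,"dp": [0,0.001,0],"angular": [0,0,0]}
    - {"claw": 70,"dp": [0,0.001,0],"angular": [0,0,0]}
    - {"claw": 70,"dp": [0,0.001,0],"angular": [0,0,0]}
    - {"claw": 70,"dp": [0,0.001,0],"angular": [0,0,0]}

```text
clock: 16.5
tcp_pos: [0.543, 0.1486, 0.0489]
orientation: [0.0, -0.067, 0.998, -0.0]
wrist_force: [-0.4, -1.5, -1.2]
finger_gap: 0.0617
```

Request:
play_rows:
  steps:
    - {"claw": 70,"dp": [0,0.001,0],"angular": [0,0,0]}
    - {"claw": 70,"dp": [0,0.001,0],"angular": [0,0,0]}
    - {"claw": 70,"dp": [0,0.001,0],"angular": [0,0,0]}
    - {"claw": 70,"dp": [0,0.001,0],"angular": [0,0,0]}
    - {"claw": 70,"dp": [0,0,0],"angular": [0,0,0]}
    - {"claw": 70,"dp": [0,0,0],"angular": [0,0,0]}
    - {"claw": 70,"dp": [0,0,0],"angular": [0,0,0]}
    - {"claw": 70,"dp": [0,0,0],"angular": [0,0,0]}

```text
clock: 17.17
tcp_pos: [0.5422, 0.1528, 0.0487]
orientation: [-0.0, -0.067, 0.998, 0.0]
wrist_force: [-0.2, 0.1, -0.6]
finger_gap: 0.0614
```

Run:
```python
from h import *
s,M=st()
```

```text
t 17.17 station mm [0.8 4.2] z 48.7 jaw deg st 90.0 tilt [-0.  0. -1.] F [-0.2  0.1 -0.6] gap 61.4 q [ 0.13  0.42 -0.29  0.86  0.   -0.  ]
```

Request:
play_rows:
  steps:
    - {"claw": 70,"dp": [0,0.0007,0],"angular": [0,0,0]}
    - {"claw": 70,"dp": [0,0.0007,0],"angular": [0,0,0]}
    - {"claw": 70,"dp": [0,0.0007,0],"angular": [0,0,0]}
    - {"claw": 70,"dp": [0,0.0007,0],"angular": [0,0,0]}
    - {"claw": 70,"dp": [0,0,0],"angular": [0,0,0]}
    - {"claw": 70,"dp": [0,0,0],"angular": [0,0,0]}
    - {"claw": 70,"dp": [0,0,0],"angular": [0,0,0]}
    - {"claw": 70,"dp": [0,0,0],"angular": [0,0,0]}

```text
clock: 17.83
tcp_pos: [0.5415, 0.155, 0.0487]
orientation: [-0.0, -0.067, 0.998, -0.0]
wrist_force: [-2.4, -4.7, 1.2]
finger_gap: 0.0619
```

Run:
```python
from h import *
s,M=st()
```

```text
t 17.83 station mm [0.4 6.5] z 48.7 jaw deg st 89.9 tilt [-0.001 -0.001 -1.   ] F [-2.4 -4.7  1.2] gap 61.9 q [ 0.14  0.42 -0.29  0.86 -0.    0.  ]
```

Request:
play_rows:
  steps:
    - {"claw": 70,"dp": [0,0.0006,0],"angular": [0,0,0]}
    - {"claw": 70,"dp": [0,0.0006,0],"angular": [0,0,0]}
    - {"claw": 70,"dp": [0,0,0],"angular": [0,0,0]}
    - {"claw": 70,"dp": [0,0,0],"angular": [0,0,0]}
    - {"claw": 70,"dp": [0,0,0],"angular": [0,0,0]}
    - {"claw": 70,"dp": [0,0,0],"angular": [0,0,0]}
    - {"claw": 70,"dp": [0,0,0],"angular": [0,0,0]}
    - {"claw": 70,"dp": [0,0,0],"angular": [0,0,0]}

```text
clock: 18.5
tcp_pos: [0.541, 0.1556, 0.0487]
orientation: [-0.001, -0.067, 0.998, -0.001]
wrist_force: [-3.0, -7.1, 3.3]
finger_gap: 0.0619
```

Run:
```python
from h import *
s,M=st()
```

```text
t 18.50 station mm [-0.   7.1] z 48.7 jaw deg st 89.9 tilt [-0.001 -0.002 -1.   ] F [-3.  -7.1  3.3] gap 61.9 q [ 0.14  0.42 -0.29  0.86 -0.    0.  ]
```

Request:
play_rows:
  steps:
    - {"claw": 70,"dp": [0.0008,0,0],"angular": [0,0,0]}
    - {"claw": 70,"dp": [0.0008,0,0],"angular": [0,0,0]}
    - {"claw": 70,"dp": [0,0.0004,0],"angular": [0,0,0]}
    - {"claw": 70,"dp": [0,0.0004,0],"angular": [0,0,0]}
    - {"claw": 70,"dp": [0,0,0],"angular": [0,0,0]}
    - {"claw": 70,"dp": [0,0,0],"angular": [0,0,0]}
    - {"claw": 70,"dp": [0,0,0],"angular": [0,0,0]}
    - {"claw": 70,"dp": [0,0,0],"angular": [0,0,0]}

```text
clock: 19.17
tcp_pos: [0.5399, 0.1563, 0.0488]
orientation: [-0.0, -0.067, 0.998, -0.001]
wrist_force: [-0.7, -6.8, 2.6]
finger_gap: 0.0621
```

Run:
```python
from h import *
s,M=st()
im,d,c=look('scene'); np.savez('scene3.npz',im=im,d=d); cv2.imwrite('pics/c7.png',cv2.resize(im[190:270,250:350],(750,600),interpolation=cv2.INTER_CUBIC)[:,:,::-1])
```

```text
t 19.17 station mm [-1.  8.] z 48.8 jaw deg st 89.9 tilt [-0.    -0.002 -1.   ] F [-0.7 -6.8  2.6] gap 62.1 q [ 0.14  0.42 -0.29  0.86 -0.    0.01]
```

View pics/c7.png

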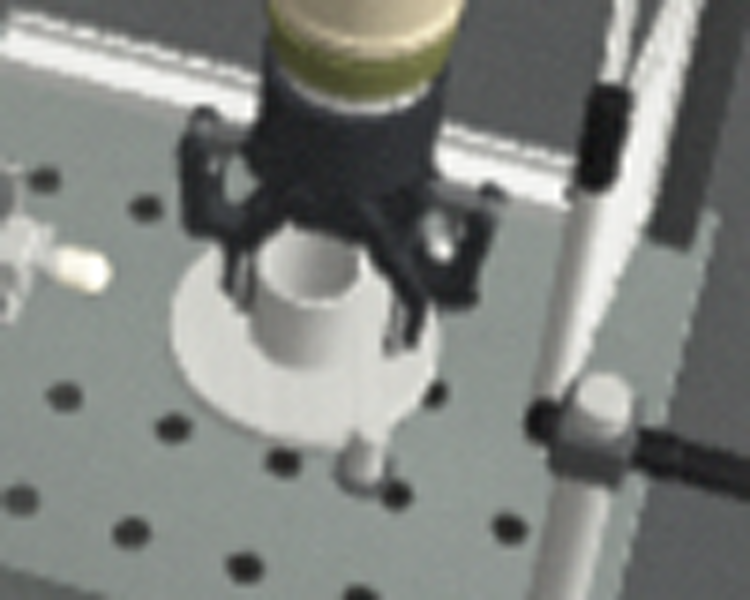

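Request:
play_rows:
  steps:
    - {"claw": 70,"dp": [0.0006,0.0004,0],"angular": [0,0,0]}
    - {"claw": 70,"dp": [0.0006,0.0004,0],"angular": [0,0,0]}
    - {"claw": 70,"dp": [0,0.0004,0],"angular": [0,0,0]}
    - {"claw": 70,"dp": [0,0,0],"angular": [0,0,0]}
    - {"claw": 70,"dp": [0,0,0],"angular": [0,0,0]}
    - {"claw": 70,"dp": [0,0,0],"angular": [0,0,0]}
    - {"claw": 70,"dp": [0,0,0],"angular": [0,0,0]}
    - {"claw": 70,"dp": [0,0,0],"angular": [0,0,0]}

```text
clock: 19.88
tcp_pos: [0.5397, 0.1565, 0.0488]
orientation: [0.001, -0.067, 0.998, -0.002]
wrist_force: [1.4, -9.2, 1.1]
finger_gap: 0.062
```

Run:
```python
from h import *
s,M=st()
a=np.load('scene3.npz'); im=a['im']; c=env.calibration('scene')
# neck front-bottom/outer: project home geometry vs image for offset
for y in (0,-2): 
    for x in(0,3): print(x,y,[np.round(proj(c,[*S2W(x+60*np.cos(t),y+60*np.sin(t)),.04]),1).tolist() for t in np.radians([-60,-20])], 'rimL/front')
g=im.astype(int).min(2)
for v in (232,236,240): print(v,g[v,268:290].tolist())
for u in(285,290): print(u,g[238:256,u].tolist())
```

```text
t 19.88 station mm [-1.2  8.3] z 48.8 jaw deg st 89.9 tilt [ 0.002 -0.003 -1.   ] F [ 1.4 -9.2  1.1] gap 62.0 q [ 0.14  0.42 -0.3   0.86 -0.    0.01]
0 0 [[271.9, 235.6], [278.7, 244.3]] rimL/front
3 0 [[271.6, 236.3], [278.4, 245.0]] rimL/front
0 -2 [[271.3, 235.4], [278.1, 244.1]] rimL/front
3 -2 [[271.1, 236.1], [277.8, 244.8]] rimL/front
232 [138, 138, 140, 138, 154, 200, 202, 203, 203, 200, 202, 204, 206, 203, 195, 136, 114, 120, 120, 125, 126, 132]
236 [138, 140, 143, 140, 136, 193, 205, 208, 204, 206, 204, 201, 203, 202, 205, 198, 169, 131, 122, 128, 130, 138]
240 [140, 138, 143, 139, 137, 130, 142, 196, 208, 206, 203, 203, 205, 205, 203, 204, 204, 206, 203, 200, 200, 199]
285 [198, 205, 206, 203, 207, 204, 204, 205, 203, 184, 137, 134, 111, 97, 102, 140, 143, 138]
290 [159, 182, 199, 201, 201, 200, 204, 201, 201, 200, 184, 147, 118, 119, 125, 140, 141, 143]
```

Request:
play_rows:
  steps:
    - {"claw": 70,"dp": [0,0.0004,0],"angular": [0,0,0]}
    - {"claw": 70,"dp": [0,0.0004,0],"angular": [0,0,0]}
    - {"claw": 70,"dp": [0,0,0],"angular": [0,0,0]}
    - {"claw": 70,"dp": [0,0,0],"angular": [0,0,0]}
    - {"claw": 70,"dp": [0,0,0],"angular": [0,0,0]}
    - {"claw": 70,"dp": [0,0,0],"angular": [0,0,0]}
    - {"claw": 70,"dp": [0,0,0],"angular": [0,0,0]}
    - {"claw": 70,"dp": [0,0,0],"angular": [0,0,0]}

```text
clock: 20.55
tcp_pos: [0.5398, 0.1566, 0.049]
orientation: [0.001, -0.066, 0.998, -0.002]
wrist_force: [2.3, -12.3, 0.6]
finger_gap: 0.0619
```

Run:
```python
from h import *
s,M=st()
```

```text
t 20.55 station mm [-1.1  8.3] z 49.0 jaw deg st 89.8 tilt [ 0.002 -0.005 -1.   ] F [  2.3 -12.3   0.6] gap 61.9 q [ 0.14  0.42 -0.3   0.86 -0.    0.01]
```

Request:
play_rows:
  steps:
    - {"claw": 70,"dp": [0,-0.004,0],"angular": [0,0,0]}
    - {"claw": 70,"dp": [0,-0.004,0],"angular": [0,0,0]}
    - {"claw": 50,"dp": [0,-0.002,-0.004],"angular": [0,0,0]}
    - {"claw": 30,"dp": [0,0,-0.01],"angular": [0,0,0]}
    - {"claw": 0,"dp": [0,0,-0.02],"angular": [0,0,0]}
    - {"claw": 0,"dp": [0,0,-0.03],"angular": [0,0,0]}
    - {"claw": 0,"dp": [0,0,-0.035],"angular": [0,0,0]}
    - {"claw": 0,"dp": [0,0,-0.035],"angular": [0,0,0]}

```text
clock: 21.22
tcp_pos: [0.5395, 0.1497, 0.1848]
orientation: [-0.0, -0.068, 0.998, 0.0]
wrist_force: [0.6, 0.5, 0.5]
finger_gap: 0.0853
```

Request:
play_rows:
  steps:
    - {"claw": 0,"dp": [0,-0.03,-0.015],"angular": [0,0,0]}
    - {"claw": 0,"dp": [0,-0.03,-0.01],"angular": [0,0,0]}
    - {"claw": 0,"dp": [0,-0.03,-0.01],"angular": [0,0,7]}
    - {"claw": 0,"dp": [0,0,0],"angular": [0,0,7]}
    - {"claw": 0,"dp": [0,0,0],"angular": [0,0,7]}
    - {"claw": 0,"dp": [0,0,0],"angular": [0,0,7]}
    - {"claw": 0,"dp": [0,0,0],"angular": [0,0,7]}
    - {"claw": 0,"dp": [0,0,0],"angular": [0,0,7]}

```text
clock: 21.88
tcp_pos: [0.5522, 0.0604, 0.219]
orientation: [0.001, 0.297, 0.955, 0.001]
wrist_force: [0.3, -0.8, 0.8]
finger_gap: 0.0853
```

Request:
play_rows:
  steps:
    - {"claw": 0,"dp": [0,0,0],"angular": [0,0,7]}
    - {"claw": 0,"dp": [0,0,0],"angular": [0,0,7]}
    - {"claw": 0,"dp": [0,0,0],"angular": [0,0,7]}
    - {"claw": 0,"dp": [0,0,0],"angular": [0,0,7]}
    - {"claw": 0,"dp": [0,0,0],"angular": [0,0,7]}
    - {"claw": 0,"dp": [0,0,0],"angular": [0,0,7]}
    - {"claw": 0,"dp": [0,0,0],"angular": [0,0,6]}
    - {"claw": 0,"dp": [0,0,0],"angular": [0,0,0]}

```text
clock: 22.55
tcp_pos: [0.5522, 0.0605, 0.2189]
orientation: [0.0, 0.659, 0.752, 0.001]
wrist_force: [-0.8, 0.4, -0.3]
finger_gap: 0.0854
```

Run:
```python
from h import *
s,M=st()
for n in('scene','top'):
    im,d,c=look(n); np.savez(n+'4.npz',im=im,d=d)
    if n=='scene': cv2.imwrite('pics/c8.png',cv2.resize(im[160:280,200:350],(750,600),interpolation=cv2.INTER_CUBIC)[:,:,::-1])
    m=(im.max(2)<75).astype(np.uint8); _,_,t,ce=cv2.connectedComponentsWithStats(m)
    print(n,[(t[i].tolist(),ce[i].round(1).tolist()) for i in range(1,len(t)) if t[i,4]>12 and 200<ce[i][0]<300 and 170<ce[i][1]<230])
    for q in(0,.1,.2):
        a=np.pi/3-q; print(q,[np.round(proj(c,[*S2W(0,-165-r*np.sin(a)),.064+r/1000*np.cos(a)]),1).tolist() for r in(45,80,115)])
```

```text
t 22.55 station mm [ -1.8 -88.5] z 218.9 jaw deg st -0.2 tilt [ 0.001  0.001 -1.   ] F [-0.8  0.4 -0.3] gap 85.4 q [-0.04  0.28 -0.05  1.24  0.    1.4 ]
scene [([217, 193, 17, 16, 111], [224.6, 200.3])]
0 [[232.0, 207.7], [223.4, 201.8], [214.8, 195.8]]
0.1 [[232.6, 207.1], [224.6, 200.7], [216.4, 194.3]]
0.2 [[233.4, 206.6], [225.9, 199.8], [218.3, 192.9]]
top [([239, 173, 4, 6, 13], [240.7, 175.5]), ([268, 183, 16, 7, 67], [275.6, 186.4])]
0 [[268.0, 188.0], [277.0, 186.5], [286.2, 184.9]]
0.1 [[267.3, 187.8], [275.8, 186.1], [284.6, 184.3]]
0.2 [[266.6, 187.6], [274.5, 185.7], [282.7, 183.8]]
```

View pics/c8.png

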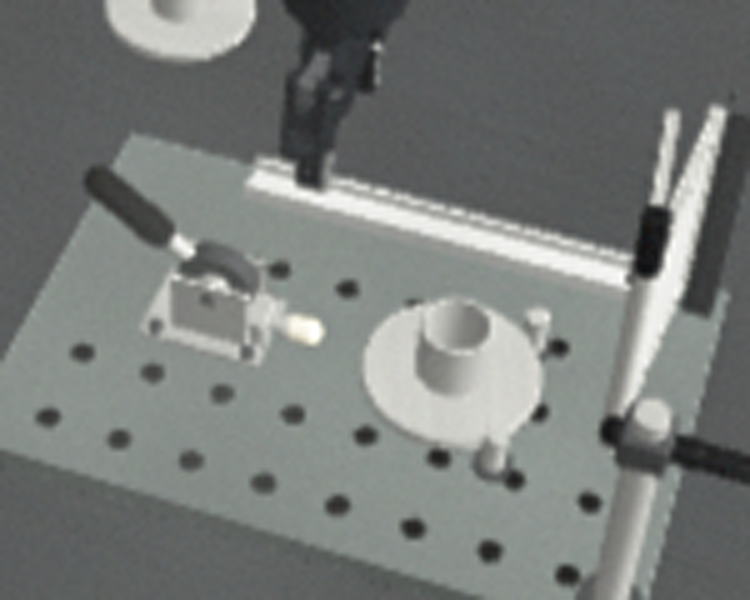

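Request:
play_rows:
  force: 30
  steps:
    - {"claw": 0,"dp": [-0.0296,0.001,0],"angular": [0,0,0]}
    - {"claw": 0,"dp": [-0.0296,0.001,0],"angular": [0,0,0]}
    - {"claw": 0,"dp": [-0.0296,0,0],"angular": [0,0,0]}
    - {"claw": 0,"dp": [-0.0296,0,0],"angular": [0,0,0]}
    - {"claw": 0,"dp": [-0.0296,0,0],"angular": [0,0,0]}
    - {"claw": 0,"dp": [0,0,0.02],"angular": [0,0,0]}
    - {"claw": 0,"dp": [0,0,0.025],"angular": [0,0,0]}
    - {"claw": 0,"dp": [0,0,0],"angular": [0,0,0]}

```text
clock: 23.32
tcp_pos: [0.5715, -0.0864, 0.1687]
orientation: [-0.003, 0.657, 0.753, -0.001]
wrist_force: [-1.6, 0.5, -0.1]
finger_gap: 0.0854
```

Run:
```python
from h import *
s,M=st()
```

```text
t 23.32 station mm [  -2.5 -236.8] z 168.7 jaw deg st 0.0 tilt [-0.006  0.002 -1.   ] F [-1.6  0.5 -0.1] gap 85.4 q [-0.29  0.35 -0.07  1.15  0.    1.15]
```

Now down 65 mm and close on the handle.

Request:
play_rows:
  steps:
    - {"claw": 0,"dp": [0,0.002,0.022],"angular": [0,0,0]}
    - {"claw": 0,"dp": [0,0,0.022],"angular": [0,0,0]}
    - {"claw": 0,"dp": [0,0,0.02],"angular": [0,0,0]}
    - {"claw": 0,"dp": [0,0,0],"angular": [0,0,0]}
    - {"claw": 120,"dp": [0,0,0],"angular": [0,0,0]}
    - {"claw": 160,"dp": [0,0,0],"angular": [0,0,0]}
    - {"claw": 255,"dp": [0,0,0],"angular": [0,0,0]}
    - {"claw": 255,"dp": [0,0,0],"angular": [0,0,0]}

```text
clock: 23.98
tcp_pos: [0.5771, -0.0864, 0.1106]
orientation: [0.001, 0.658, 0.753, 0.001]
wrist_force: [-0.2, -0.4, 0.6]
finger_gap: 0.0388
```

Request:
play_rows:
  steps:
    - {"claw": 255,"dp": [0,0,0],"angular": [0,0,0]}
    - {"claw": 255,"dp": [0,0,0],"angular": [0,0,0]}
    - {"claw": 255,"dp": [0,0,0],"angular": [0,0,0]}
    - {"claw": 255,"dp": [0,0,0],"angular": [0,0,0]}
    - {"claw": 255,"dp": [0,0,0],"angular": [0,0,0]}
    - {"claw": 255,"dp": [0,0,0],"angular": [0,0,0]}
    - {"claw": 255,"dp": [0,0,0],"angular": [0,0,0]}
    - {"claw": 255,"dp": [0,0,0],"angular": [0,0,0]}

```text
clock: 24.65
tcp_pos: [0.5743, -0.0872, 0.1098]
orientation: [-0.0, 0.658, 0.753, -0.002]
wrist_force: [-6.3, -3.4, 5.7]
finger_gap: 0.0212
```

```bash
cat > arc.py <<'E'
from h import *
import sys
s,M=st(); n=int(sys.argv[1]); q1=float(sys.argv[2])
p=W2S(s['tcp_pos']); y=p[1]+165; z=s['tcp_pos'][2]*1000+11-64
r=np.hypot(y,z); q=np.pi/3+np.arctan2(y,z); print('r %.1f q %.3f'%(r,q))
a=np.linspace(q,q1,n+1)-np.pi/3; Y=r*np.sin(a);Z=r*np.cos(a)
print(np.c_[np.diff(Y),-np.diff(Z)].round(1).tolist())
E
python3 arc.py 24 1.4
```

```text
t 24.65 station mm [ 2.000e-01 -2.379e+02] z 109.8 jaw deg st -0.1 tilt [-0.003 -0.002 -1.   ] F [-6.3 -3.4  5.7] gap 21.2 q [-0.29  0.39 -0.16  1.02 -0.    1.15]
r 92.4 q 0.138
[[3.1, -3.8], [3.3, -3.6], [3.5, -3.4], [3.6, -3.2], [3.8, -3.0], [4.0, -2.8], [4.1, -2.6], [4.2, -2.4], [4.3, -2.2], [4.5, -1.9], [4.6, -1.7], [4.6, -1.5], [4.7, -1.2], [4.8, -1.0], [4.8, -0.7], [4.8, -0.5], [4.9, -0.2], [4.9, 0.1], [4.8, 0.3], [4.8, 0.6], [4.8, 0.8], [4.7, 1.1], [4.7, 1.3], [4.6, 1.6]]
```

Request:
play_rows:
  steps:
    - {"claw": 255,"dp": [0.0031,0,-0.0038],"angular": [0,0,0]}
    - {"claw": 255,"dp": [0.0033,0,-0.0036],"angular": [0,0,0]}
    - {"claw": 255,"dp": [0.0035,0,-0.0034],"angular": [0,0,0]}
    - {"claw": 255,"dp": [0.0036,0,-0.0032],"angular": [0,0,0]}
    - {"claw": 255,"dp": [0.0038,0,-0.003],"angular": [0,0,0]}
    - {"claw": 255,"dp": [0.004,0,-0.0028],"angular": [0,0,0]}
    - {"claw": 255,"dp": [0.0041,0,-0.0026],"angular": [0,0,0]}
    - {"claw": 255,"dp": [0.0042,0,-0.0024],"angular": [0,0,0]}

```text
clock: 25.32
tcp_pos: [0.5704, -0.0585, 0.1328]
orientation: [-0.0, 0.658, 0.753, -0.003]
wrist_force: [-2.0, -5.9, -6.8]
finger_gap: 0.0204
```

```bash
python3 arc.py 16 1.4
```

```text
t 25.32 station mm [ 1.00e-01 -2.09e+02] z 132.8 jaw deg st -0.1 tilt [-0.004 -0.003 -1.   ] F [-2.  -5.9 -6.8] gap 20.4 q [-0.24  0.36 -0.15  1.06 -0.    1.2 ]
r 91.1 q 0.543
[[4.3, -2.2], [4.4, -2.0], [4.5, -1.8], [4.6, -1.5], [4.7, -1.3], [4.8, -1.0], [4.8, -0.8], [4.9, -0.5], [4.9, -0.2], [4.9, 0.0], [4.9, 0.3], [4.8, 0.5], [4.8, 0.8], [4.8, 1.1], [4.7, 1.3], [4.6, 1.6]]
```

Request:
play_rows:
  steps:
    - {"claw": 255,"dp": [0.0043,0,-0.0022],"angular": [0,0,0]}
    - {"claw": 255,"dp": [0.0044,0,-0.002],"angular": [0,0,0]}
    - {"claw": 255,"dp": [0.0045,0,-0.0018],"angular": [0,0,0]}
    - {"claw": 255,"dp": [0.0046,0,-0.0015],"angular": [0,0,0]}
    - {"claw": 255,"dp": [0.0047,0,-0.0013],"angular": [0,0,0]}
    - {"claw": 255,"dp": [0.0048,0,-0.001],"angular": [0,0,0]}
    - {"claw": 255,"dp": [0.0048,0,-0.0008],"angular": [0,0,0]}
    - {"claw": 255,"dp": [0.0049,0,-0.0005],"angular": [0,0,0]}

```text
clock: 25.98
tcp_pos: [0.5655, -0.0222, 0.1441]
orientation: [0.0, 0.659, 0.753, -0.003]
wrist_force: [-2.0, -7.8, -5.7]
finger_gap: 0.0205
```

```bash
python3 arc.py 8 1.4
```

```text
t 25.98 station mm [   0.2 -172.3] z 144.1 jaw deg st -0.1 tilt [-0.003 -0.004 -1.   ] F [-2.  -7.8 -5.7] gap 20.5 q [-0.18  0.34 -0.15  1.08 -0.    1.26]
r 91.4 q 0.968
[[4.9, -0.3], [4.9, 0.0], [4.9, 0.3], [4.9, 0.5], [4.9, 0.8], [4.8, 1.1], [4.8, 1.3], [4.7, 1.6]]
```

Request:
play_rows:
  steps:
    - {"claw": 255,"dp": [0.0049,0,-0.0003],"angular": [0,0,0]}
    - {"claw": 255,"dp": [0.0049,0,0],"angular": [0,0,0]}
    - {"claw": 255,"dp": [0.0049,0,0.0003],"angular": [0,0,0]}
    - {"claw": 255,"dp": [0.0049,0,0.0005],"angular": [0,0,0]}
    - {"claw": 255,"dp": [0.0049,0,0.0008],"angular": [0,0,0]}
    - {"claw": 255,"dp": [0.0048,0,0.0011],"angular": [0,0,0]}
    - {"claw": 255,"dp": [0.0048,0,0.0013],"angular": [0,0,0]}
    - {"claw": 255,"dp": [0.0047,0,0.0016],"angular": [0,0,0]}

```text
clock: 26.65
tcp_pos: [0.5619, 0.0188, 0.1394]
orientation: [0.0, 0.658, 0.753, 0.0]
wrist_force: [-0.2, 0.3, 0.0]
finger_gap: -0.0001
```

```bash
python3 arc.py 4 1.45
```

```text
t 26.65 station mm [   2.2 -131.2] z 139.4 jaw deg st -0.0 tilt [ 0.001  0.    -1.   ] F [-0.2  0.3  0. ] gap -0.1 q [-0.11  0.34 -0.17  1.06  0.    1.33]
r 92.8 q 1.420
[[0.6, 0.3], [0.6, 0.3], [0.6, 0.3], [0.6, 0.3]]
```

The grip slipped off partway, with the handle nearly upright. I'll raise the hand and look.

Request:
play_rows:
  steps:
    - {"claw": 255,"dp": [0,0,-0.02],"angular": [0,0,0]}
    - {"claw": 255,"dp": [0,0,-0.025],"angular": [0,0,0]}
    - {"claw": 255,"dp": [0,0,-0.025],"angular": [0,0,0]}
    - {"claw": 255,"dp": [0,0,0],"angular": [0,0,0]}
    - {"claw": 255,"dp": [-0.025,0,0],"angular": [0,0,0]}
    - {"claw": 255,"dp": [-0.035,0,0],"angular": [0,0,0]}
    - {"claw": 255,"dp": [-0.035,0,0],"angular": [0,0,0]}
    - {"claw": 255,"dp": [0,0,0],"angular": [0,0,0]}

```text
clock: 27.32
tcp_pos: [0.5756, -0.0808, 0.2088]
orientation: [0.001, 0.66, 0.752, -0.001]
wrist_force: [0.8, 0.5, -0.2]
finger_gap: 0.0002
```

Run:
```python
from h import *
s,M=st()
im,d,c=look('scene'); cv2.imwrite('pics/c9.png',cv2.resize(im[130:270,200:350],(750,600),interpolation=cv2.INTER_CUBIC)[:,:,::-1])
for q in(.9,1.0,1.1,1.2,1.3,1.4):
    a=np.pi/3-q; print(q,[(np.round(proj(c,[*S2W(0,-165-r*np.sin(a)),.064+r/1000*np.cos(a)])-np.array([200,130]),1)*[5,600/140]).round().tolist() for r in(45,115)])
```

```text
t 27.32 station mm [   2.3 -231.8] z 208.8 jaw deg st -0.3 tilt [ 0.001 -0.003 -1.   ] F [ 0.8  0.5 -0.2] gap 0.2 q [-0.28  0.33  0.    1.24 -0.    1.16]
0.9 [[206.0, 324.0], [190.0, 258.0]]
1.0 [[212.0, 326.0], [207.0, 261.0]]
1.1 [[218.0, 327.0], [224.0, 265.0]]
1.2 [[224.0, 329.0], [241.0, 270.0]]
1.3 [[231.0, 331.0], [258.0, 276.0]]
1.4 [[237.0, 334.0], [274.0, 283.0]]
```

View pics/c9.png

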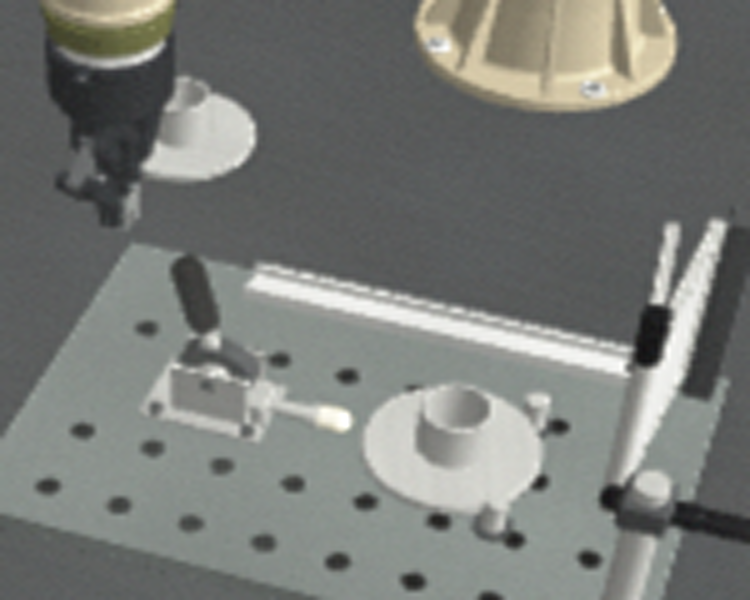

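The view shows the handle at about q 0.9 (crop (195,295)), with the flange still against both pins ((540,405), (492,515)). I'll push the handle over from behind with the fingers shut.

Request:
play_rows:
  steps:
    - {"claw": 255,"dp": [0,-0.001,0.015],"angular": [0,0,0]}
    - {"claw": 255,"dp": [0,-0.001,0.015],"angular": [0,0,0]}
    - {"claw": 255,"dp": [0,0,0.015],"angular": [0,0,0]}
    - {"claw": 255,"dp": [0,0,0.015],"angular": [0,0,0]}
    - {"claw": 255,"dp": [0.006,0,0],"angular": [0,0,0]}
    - {"claw": 255,"dp": [0.007,0,0],"angular": [0,0,0]}
    - {"claw": 255,"dp": [0.007,0,0],"angular": [0,0,0]}
    - {"claw": 255,"dp": [0.005,0,0],"angular": [0,0,0]}

```text
clock: 28.03
tcp_pos: [0.5697, -0.0512, 0.1509]
orientation: [0.002, 0.658, 0.753, -0.001]
wrist_force: [-0.2, -6.3, 2.4]
finger_gap: 0.0002
```

Request:
play_rows:
  steps:
    - {"claw": 255,"dp": [0.004,0,0],"angular": [0,0,0]}
    - {"claw": 255,"dp": [0.004,0,0],"angular": [0,0,0]}
    - {"claw": 255,"dp": [0.004,0,0],"angular": [0,0,0]}
    - {"claw": 255,"dp": [0.004,0,0],"angular": [0,0,0]}
    - {"claw": 255,"dp": [0.004,0,0],"angular": [0,0,0]}
    - {"claw": 255,"dp": [0.004,0,0],"angular": [0,0,0]}
    - {"claw": 255,"dp": [0.003,0,0],"angular": [0,0,0]}
    - {"claw": 255,"dp": [0,0,0],"angular": [0,0,0]}

```text
clock: 28.7
tcp_pos: [0.567, -0.0248, 0.1518]
orientation: [0.003, 0.658, 0.753, 0.0]
wrist_force: [-0.2, -4.4, 4.2]
finger_gap: 0.0002
```

Run:
```python
from h import *
st()
```

```text
t 28.70 station mm [   1.4 -175.1] z 151.8 jaw deg st -0.0 tilt [ 0.004 -0.003 -1.   ] F [-0.2 -4.4  4.2] gap 0.2 q [-0.18  0.34 -0.14  1.09 -0.    1.25]
```

Request:
play_rows:
  steps:
    - {"claw": 255,"dp": [0.003,0,0.001],"angular": [0,0,0]}
    - {"claw": 255,"dp": [0.003,0,0.001],"angular": [0,0,0]}
    - {"claw": 255,"dp": [0.003,0,0.001],"angular": [0,0,0]}
    - {"claw": 255,"dp": [0.003,0,0],"angular": [0,0,0]}
    - {"claw": 255,"dp": [0.002,0,0],"angular": [0,0,0]}
    - {"claw": 255,"dp": [0,0,0],"angular": [0,0,0]}
    - {"claw": 255,"dp": [0,0,0],"angular": [0,0,0]}
    - {"claw": 255,"dp": [0,0,0],"angular": [0,0,0]}

```text
clock: 29.37
tcp_pos: [0.5653, -0.0117, 0.148]
orientation: [0.002, 0.658, 0.753, 0.0]
wrist_force: [1.9, -5.4, 2.3]
finger_gap: 0.0
```

Run:
```python
from h import *
st()
```

```text
t 29.37 station mm [   1.4 -161.8] z 148.0 jaw deg st -0.1 tilt [ 0.004 -0.003 -1.   ] F [ 1.9 -5.4  2.3] gap 0.0 q [-0.16  0.33 -0.15  1.08 -0.    1.27]
```

Request:
play_rows:
  steps:
    - {"claw": 255,"dp": [0.001,0,0],"angular": [0,0,0]}
    - {"claw": 255,"dp": [0.001,0,0],"angular": [0,0,0]}
    - {"claw": 255,"dp": [0.001,0,0],"angular": [0,0,0]}
    - {"claw": 255,"dp": [0,0,0],"angular": [0,0,0]}
    - {"claw": 255,"dp": [0,0,0],"angular": [0,0,0]}
    - {"claw": 255,"dp": [0,0,0],"angular": [0,0,0]}
    - {"claw": 255,"dp": [0,0,0],"angular": [0,0,0]}
    - {"claw": 255,"dp": [0,0,0],"angular": [0,0,0]}

```text
clock: 30.03
tcp_pos: [0.5649, -0.0092, 0.1477]
orientation: [0.003, 0.658, 0.753, -0.0]
wrist_force: [0.9, -7.1, 0.8]
finger_gap: -0.0001
```

Run:
```python
from h import *
st()
im,d,c=look('scene')
# handle axis from dark pixels
m=np.zeros(d.shape,np.uint8); m[180:215,235:262]=(im.max(2)<80)[180:215,235:262]
n,l,t,ce=cv2.connectedComponentsWithStats(m); print([(t[i].tolist(),ce[i].round(1).tolist()) for i in range(1,n) if t[i,4]>8])
for q in(1.2,1.3,1.4):
    a=np.pi/3-q; print(q,[np.round(proj(c,[*S2W(0,-165-r*np.sin(a)),.064+r/1000*np.cos(a)]),1).tolist() for r in(45,80,115)])
```

```text
t 30.03 station mm [   1.4 -159.3] z 147.7 jaw deg st -0.1 tilt [ 0.004 -0.003 -1.   ] F [ 0.9 -7.1  0.8] gap -0.1 q [-0.16  0.33 -0.15  1.08 -0.    1.28]
[([237, 180, 16, 22, 183], [244.7, 187.6]), ([245, 195, 11, 15, 90], [250.4, 202.1])]
1.2 [[244.9, 206.8], [246.5, 200.0], [248.2, 192.9]]
1.3 [[246.2, 207.3], [248.8, 201.0], [251.6, 194.3]]
1.4 [[247.4, 208.0], [251.0, 202.1], [254.8, 196.0]]
```

Request:
play_rows:
  steps:
    - {"claw": 255,"dp": [0.001,0,0],"angular": [0,0,0]}
    - {"claw": 255,"dp": [0.001,0,0],"angular": [0,0,0]}
    - {"claw": 255,"dp": [0.001,0,0],"angular": [0,0,0]}
    - {"claw": 255,"dp": [0.001,0,0],"angular": [0,0,0]}
    - {"claw": 255,"dp": [0,0,0],"angular": [0,0,0]}
    - {"claw": 255,"dp": [0,0,0],"angular": [0,0,0]}
    - {"claw": 255,"dp": [0,0,0],"angular": [0,0,0]}
    - {"claw": 255,"dp": [0,0,0],"angular": [0,0,0]}

```text
clock: 30.75
tcp_pos: [0.5646, -0.0067, 0.1475]
orientation: [0.003, 0.659, 0.752, -0.001]
wrist_force: [3.5, -12.1, -1.2]
finger_gap: 0.0002
```

Run:
```python
from h import *
st()
```

```text
t 30.75 station mm [   1.4 -156.8] z 147.5 jaw deg st -0.2 tilt [ 0.004 -0.006 -1.   ] F [  3.5 -12.1  -1.2] gap 0.2 q [-0.15  0.33 -0.16  1.08 -0.01  1.29]
```

Request:
play_rows:
  steps:
    - {"claw": 255,"dp": [0.001,0,0],"angular": [0,0,0]}
    - {"claw": 255,"dp": [0.001,0,0],"angular": [0,0,0]}
    - {"claw": 255,"dp": [0.001,0,0],"angular": [0,0,0]}
    - {"claw": 255,"dp": [0,0,0],"angular": [0,0,0]}
    - {"claw": 255,"dp": [0,0,0],"angular": [0,0,0]}
    - {"claw": 255,"dp": [0,0,0],"angular": [0,0,0]}
    - {"claw": 255,"dp": [0,0,0],"angular": [0,0,0]}
    - {"claw": 255,"dp": [0,0,0],"angular": [0,0,0]}

```text
clock: 31.42
tcp_pos: [0.5645, -0.0062, 0.1475]
orientation: [0.005, 0.659, 0.752, -0.003]
wrist_force: [3.4, -20.0, -2.9]
finger_gap: 0.0001
```

Run:
```python
from h import *
st()
```

```text
t 31.42 station mm [   1.4 -156.4] z 147.5 jaw deg st -0.3 tilt [ 0.004 -0.011 -1.   ] F [  3.4 -20.   -2.9] gap 0.1 q [-0.15  0.33 -0.16  1.08 -0.01  1.29]
```

The handle is at its stop: 3 mm commanded gave 0.4 mm of travel at 20 N. I'll back away, rise and check.

Request:
play_rows:
  steps:
    - {"claw": 255,"dp": [-0.006,0,0],"angular": [0,0,0]}
    - {"claw": 255,"dp": [-0.012,0,0],"angular": [0,0,0]}
    - {"claw": 255,"dp": [-0.02,0,0],"angular": [0,0,0]}
    - {"claw": 255,"dp": [-0.03,0,0],"angular": [0,0,0]}
    - {"claw": 255,"dp": [-0.03,0,-0.02],"angular": [0,0,0]}
    - {"claw": 255,"dp": [-0.03,0,-0.025],"angular": [0,0,0]}
    - {"claw": 255,"dp": [-0.02,0,-0.03],"angular": [0,0,0]}
    - {"claw": 255,"dp": [0,0,-0.03],"angular": [0,0,0]}

```text
clock: 32.08
tcp_pos: [0.5822, -0.1508, 0.2519]
orientation: [-0.0, 0.659, 0.752, -0.0]
wrist_force: [0.6, 0.0, 0.3]
finger_gap: 0.0002
```

Run:
```python
from h import *
st()
im,d,c=look('scene'); im2,d2,c2=look('top')
a=cv2.resize(im[130:290,200:360],(400,400),interpolation=cv2.INTER_CUBIC); b=cv2.resize(im2[140:250,155:265],(400,400),interpolation=cv2.INTER_CUBIC)
cv2.imwrite('pics/c10.png',np.hstack([a,b])[:,:,::-1])
m=np.zeros(d.shape,np.uint8); m[180:215,235:262]=(im.max(2)<80)[180:215,235:262]
n,l,t,ce=cv2.connectedComponentsWithStats(m); print([(t[i].tolist(),ce[i].round(1).tolist()) for i in range(1,n) if t[i,4]>8])
for im_,cc,u0,v0,k in((im,c,200,130,2.5),(im2,c2,155,140,400/110)):
    print('home rim centre, neck top, in crop',[np.round((np.array(proj(cc,[*S2W(0,0),z]))-[u0,v0])*k,0).tolist() for z in(.04,.085)])
    m=np.zeros(im_.shape[:2],np.uint8)
    for q in(1.46,1.48): print('post',q,np.round((np.array(proj(cc,[*S2W(-130+150*np.sin(q),125-150*np.cos(q)),.252]))-[u0,v0])*k,0))
```

```text
t 32.08 station mm [  -0.6 -302. ] z 251.9 jaw deg st -0.2 tilt [-0.001  0.    -1.   ] F [0.6 0.  0.3] gap 0.2 q [-0.39  0.36  0.15  1.36  0.    1.05]
[([246, 196, 11, 14, 89], [251.1, 202.5])]
home rim centre, neck top, in crop [[224.0, 258.0], [227.0, 236.0]]
post 1.46 [325. 180.]
post 1.48 [328. 181.]
home rim centre, neck top, in crop [[204.0, 195.0], [199.0, 185.0]]
post 1.46 [ 45. 126.]
post 1.48 [ 41. 126.]
```

View pics/c10.png

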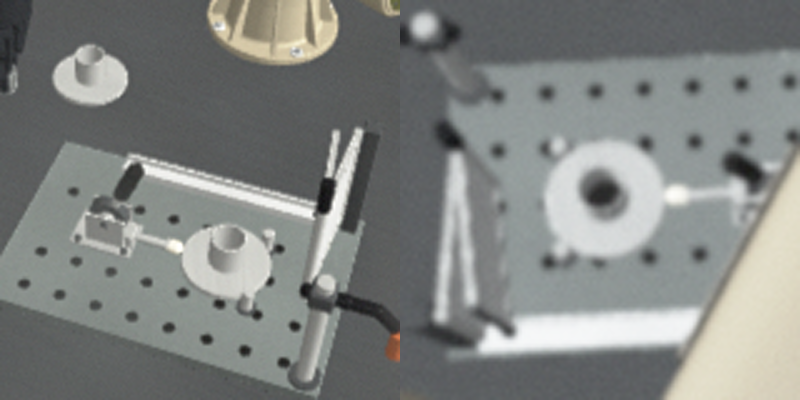

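The last view shows the rim against both pins (top crop (557,147) and (565,250)) and the plunger tip on the rim at (677,195). The handle matches the predicted q = 1.4 position, and the screen's fold post is at its folded place (447,133). I'll hand in.

```bash
python3 -c "
from h import *
print(env.hand_in())"
```

```text
the job is handed in; nothing more can be done
None
```

The jig is loaded, in the order asked, and the job was handed in at about 32 s of the 72 s limit.

- **Screen:** I pinched the fold post and carried it round to its stop. The opening read about 1.485 rad, and it would not move further at about 27 N.
- **Spigot:** I took the flanged spigot farthest to the robot's right, at y ≈ -0.348 m. I set it neck up on the three buttons, let go, and nudged it forward until it stopped moving at about 12 N.
- **Clamp:** I swung the handle over only after the nudge. The pinch grip slipped off at about 0.9 rad, so I pushed the handle the rest of the way from behind with the fingers shut. It stopped dead at 20 N.

**Last checks:** The final pictures show the rim against both pins, the plunger tip on the rim, and the handle within half a pixel of its 1.4 rad position. The hand was clear, with wrist force near zero. I did not touch the blank disc, hammer or angle bracket, but I did not re-measure where they lie.

**Disagreements:**
- The two camera views differed by about 5 mm on the spigot's starting position.
- A fit of the rim while it was held came out poor, so I did not use it.

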